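# Draw the grid plate from under its dust hood and square it in the gauging corner

## Task

The white grid plate is parked under the dust hood of the gauging bed and is too wide to grip: press gently on its top with shut fingertips, draw it out towards the front until it is wholly clear of the hood, then slide it along the bed until it lies flat, flush and square against both the front fence and the side stop, and there bed it down with a firm press of about 25 N for half a second before taking the fingers off. Never press or push on it with more than 35 N, keep it flat on the bed all the way, and leave the red mount, the green mount and the loupe on the bed undisturbed.

Things in the scene. Friction and masses are not known exactly. Their poses are not given: they have to be found in the camera images.
- gauging_bed: Fixed aluminium bed, 295 x 360 x 10 mm thick, its top 10 mm above the worktop. Frame: origin at worktop height below the line of the hood's front edge; x from the front fence towards the hood's closed back, y along the fence, z up. It covers x -0.130 to 0.165, y -0.185 to 0.175. Smooth, friction about 0.22.
- fence_face (a point): Point on the inner (plate-side) face of the front fence, at its top edge, bed frame (-0.112, 0, 0.022). The fence is a dark steel bar along the whole front edge of the bed, 12 mm high above the bed and 12 mm thick, parallel to the bed's y.
- hood_front (a point): Middle of the hood roof's front edge, at its underside, bed frame (0, 0.085, 0.104): 94 mm clear above the bed. Roof clear, 4 mm thick, blue front lip; blue side walls 4 mm thick, inner faces 72 mm either side of this point; open at the front, closed 155 mm in. The plate's front edge is 14 to 26 mm inside, so the tool must reach in tilted, leaning out to the front.
- side_stop: Dark steel stop bar fixed on the bed, square to it, 95 mm long (x), 18 mm wide, 12 mm high above the bed, with a black knob 18 mm across standing 10 mm higher at bar x = 0.034. Origin: at bed-top height on its stop face (the +y face, towards the hood side), midway along; the bar lies on the -y side of it. Its place along the bed varies.
- grid_plate: Loose stiff white plate with a black 10 mm grid, 100 (its x) x 120 (its y) x 5 mm, steel, 0.3 to 0.75 kg; friction on the bed about 0.22; its non-slip face holds better. Some 5 to 15 N of pressing carries it, by its weight: feel for slip. Origin: centre of underside; axes nearly along the bed's at the start. Flush in the corner, it lies at bed x = -0.062, 60 mm to +y of the stop face, axes along the bed's.
- mount_red_centre (a point): Bystander: red round specimen mount, 30 mm across, 13 mm high, loose on the bed; point at its centre, 6.5 mm above the bed top.
- mount_green_centre (a point): Bystander: green round specimen mount, 30 mm across, 18 mm high, loose on the bed; point at its centre, 9 mm above the bed top.
- loupe_1_centre (a point): Bystander: black eye loupe, 39 mm across, 38 mm high, standing loose on the bed; point at its centre, 19 mm above the bed top.

How it is judged (in metres and radians):
On the way, in this order (a step that is already met when the one before it is completed fails the run):
1. the plate is drawn wholly clear of the hood's roof, still flat on the bed (x of grid_plate in the frame of gauging_bed below -0.051 m and z of grid_plate in the frame of gauging_bed below 0.013 m), for 0.1 s.
2. in the corner, the plate is bedded down with a press of more than 18 N (x of grid_plate in the frame of gauging_bed between -0.065 and -0.06 m and y of grid_plate in the frame of side_stop between 0.057 and 0.062 m and angle between the x axis of grid_plate and the x axis of gauging_bed, either way round below 0.035 rad and z of grid_plate in the frame of gauging_bed below 0.012 m and contact force between the fingers and grid_plate above 18 N), for 0.3 s.
At the end, for the whole second after the job is handed in: The plate lies at rest, flat on the bed (within 2 mm), within 2 mm of the front fence and of the side stop and square to them within 2 degrees, and is let go (x of grid_plate in the frame of gauging_bed between -0.065 and -0.06 m and y of grid_plate in the frame of side_stop between 0.057 and 0.062 m and angle between the x axis of grid_plate and the x axis of gauging_bed, either way round below 0.035 rad and z of grid_plate in the frame of gauging_bed below 0.012 m and angle between grid_plate's own z axis and vertical below 0.03 rad and linear speed of grid_plate below 0.01 m/s and contact force between the fingers and grid_plate below 0.1 N); the robot touches nothing.
It fails at once if the plate is pressed or pushed with more than 35 N (contact force between any of the arm, the fingers and grid_plate above 35 N).
It fails at once if the plate is tipped or lifted off the bed (angle between grid_plate's own z axis and vertical above 0.12 rad or z of grid_plate in the frame of gauging_bed above 0.022 m).
It fails at once if a bystander is moved by more than 15 mm (distance of any of mount_red_centre, mount_green_centre, loupe_1_centre from where it was at the start of the episode above 0.015 m).
It also fails if it takes over 72 s, if anything falls off the work surface, if the arm or the gripper's body presses on something with over 40 N, if the wrist force passes 120 N, or if a joint passes its speed limit or range.

## Robot

A 6-joint arm with a two-finger parallel gripper is mounted at the origin on a cart in front of the work surface, level with it; the furniture and walls round the work are solid. World frame = base frame: x ahead of the robot, y to its left, z up, the work surface at z = 0. Lengths are in mm, angles in degrees, forces in N, time in s.
With the tool pointing down it reaches from about 300 to 850 mm from the base axis. Payload 4.2 kg.
Tool frame: the origin (TCP) lies at the very end of the fingers, on their centre line; the grasp point (between the pads) lies 19 mm behind it; z points along the fingers, y is the line along which they close (so a half turn about z gives the same grasp; the last joint's range is limited). The gripper opens to 91 mm and grips with 3 to 60 N. Pads are 32 mm wide; open, the fingers measure 118 mm over their backs; the gripper's body (76 mm by 178 mm) begins 60 mm behind the grasp point.
Start: joints at [-69.385, 18.312, 89.639, -0, 72.044, -1.146], TCP at [213.177, -534.04, 213.976] pointing down, gripper open.
Joint ranges: [-177.97, 177.97], [-48.28, 115.42], [12.27, 149.76], [-77.06, 257.06], [2.81, 150.46], [-146.56, 146.56]. Speed limits (degrees/s): [147.25, 147.25, 180, 180, 180, 180].

## Interface

Orientations are given as [roll, pitch, yaw] about the fixed x, y, z axes, in that order (R = Rz(yaw) Ry(pitch) Rx(roll)).
In Python, from workcell import env gives the robot as it stands.
- The arm moves only by the shell command python3 -m pendant 'ROWS' [FORCE]. ROWS is a JSON object of lists of equal length, an entry for each row: "translation": the shift along the tool's x, y, z in mm, a list of three; "roll": the turn about the tool's z in rad; "hand": the closure in counts, from 0 (fully open) to 255 (shut). In form: {"translation": [[dx, dy, dz], ...], "roll": [roll, ...], "hand": [hand, ...]}. A call has exactly 8 rows; each row shifts and turns the commanded pose from where the row before left it, along the tool's axes as they then stand; what a row does not reach is not made up. A row lasts 1/12 s, in which the tool goes at most 41.7 mm and 7.16 degrees, less where a joint would pass 70% of its speed; a pose out of reach is approached as far as the arm can. A call with a gripper value outside its range is refused whole. The fingers move at their own pace and stop on an object; FORCE is the grip in N (left out, the last holds). Time passes only in rows, so rows that do not move let the fingers close, or fill a call up. It gives the time, the measured TCP pose, the force, the opening and the grip force at its end, in the units of the state.
- env.state(): the state, without advancing time (a new reading comes with each control period).
- env.grab_frame(name): name is "scene" or "top"; returns a dict with "frame" (384x512x3 uint8, red, green, blue), "z_map" (384x512 float32, mm along the optical axis (not along the pixel's ray), 0 where there is no reading), "fx", "fy", "cx", "cy" (pixels), "pose" (4x4, takes a point from camera to world coordinates). Camera axes: x right, y down, z forward; pixel columns grow to the right and rows downward; lengths in mm; the calibration is good to about 2 mm. A picture is of the moment at which its call begins.
- env.job_done(): hands the job in; it is judged then, once.
Trained networks look in a picture, given as the dict that the camera call returned (one of the last four; its "shot" number tells which), for a name from the list of things; names that differ only in an ending like _2 or _b are one class to them, and where a whole thing is asked for, a point or a joint stands for the part that bears it (a point fixed in the world has none). Each returns a list of dicts, best first, with "score" (0 to 1); they miss things now and then, are a little off and sometimes report something else, mostly with a low value. They report only what shows in the picture. A call takes as long as a camera call.
- env.recognise(picture, label): "rect" ([centre column, centre row, width, height] in pixels, round what is visible of it).
- env.regions_of(picture, label): "pixels" (384x512 bool, what is visible of it) and "rect" ([centre column, centre row, width, height] in pixels, round what is visible of it).
The state is a dict: "time_s": time; "qpos": joint angles; "qvel": joint speeds; "effort": joint torques, N m; "ee_pos": TCP position; "ee_rot": TCP orientation; "force": force on the tool from outside, world axes, zero at the start; "torque": the same for the moment, N m; "gripper_width": finger opening in mm; "gripper_force": force on a finger pad.
Only numpy, scipy, OpenCV 4.12 (cv2) and the standard library are available. Lean on these libraries where they do the work, as an engineer would, in place of code of your own. Each camera call takes 0.05 s, during which the arm holds its last target. There are 200 camera calls.

## Working session

There is one attempt and no reset: what is moved stays moved. The work goes in short steps, Python scripts to look and compute and a shell command to move; the robot and the scene stay as the last step left them, time stands still between calls to the robot, and variables do not carry over. Pictures are saved under pics/ and viewed, at most 11 in all, crops included, and the job is handed in when it is done.

```bash
mkdir -p pics; ls; python3 - <<'E'
from workcell import env
import numpy as np,cv2
print(env.state())
for n in ("scene","top"):
    p=env.grab_frame(n)
    cv2.imwrite(f"pics/{n}0.png",p["frame"][:,:,::-1])
    T=np.array(p["pose"]);print(n,p["fx"],p["fy"],p["cx"],p["cy"],T.round(3).tolist())
    for l in ["gauging_bed","fence_face","hood_front","side_stop","grid_plate","mount_red_centre","mount_green_centre","loupe_1_centre"]:
        for r in env.regions_of(p,l)[:2]:
            m=r["pixels"]&(p["z_map"]>0);v,u=np.nonzero(m)
            if len(u)<5: continue
            z=p["z_map"][v,u];P=np.c_[(u-p["cx"])*z/p["fx"],(v-p["cy"])*z/p["fy"],z]@T[:3,:3].T+T[:3,3]
            print(l,round(r["score"],2),np.round(r["rect"]),len(u),"med",np.median(P,0).round(1),"p2",np.percentile(P,2,0).round(1),"p98",np.percentile(P,98,0).round(1))
E
```

```text
pics
{'time_s': 0.0, 'qpos': array([-6.93879638e+01,  1.83523062e+01,  8.97067726e+01, -1.59868668e-03,
        7.20432756e+01, -1.14520509e+00]), 'qvel': array([ 0.09687067,  0.06313296,  0.03566246, -0.0867382 ,  0.03273878,
       -0.06022718]), 'effort': array([-2.33221239e-03, -4.12462413e+01, -2.31971616e+01,  7.26694940e-02,
        4.57408628e-02, -1.34859092e-04]), 'ee_pos': array([ 212.95907091, -533.56565214,  213.11112874]), 'ee_rot': array([-1.79897636e+02, -5.26054066e-04,  2.17577350e+01]), 'force': array([0.59069354, 0.04027411, 0.14374498]), 'torque': array([-0.02338055, -0.03752797,  0.03470405]), 'gripper_force': 0.0, 'gripper_width': 91.02703144828192}
scene 466.7090720794786 466.7090720794786 258.87416970944855 193.33253347102624 [[0.893, -0.253, 0.373, 267.183], [-0.451, -0.535, 0.715, -347.063], [0.019, -0.806, -0.591, 600.61], [0.0, 0.0, 0.0, 1.0]]
gauging_bed 0.77 [242. 225. 222. 191.] 20718 med [550.4 295.    9.4] p2 [410.  109.8   3.5] p98 [704.8 458.5 107.6]
fence_face 0.66 [246. 224. 221. 196.] 20559 med [551.  297.    9.4] p2 [410.6 109.9   4.9] p98 [704
[... 1506 characters left out ...]
top 0.62 [296. 235.  18.  46.] 357 med [504.6 136.2  22. ] p2 [461.3 124.9  18.4] p98 [546.6 147.   33. ]
mount_red_centre 0.69 [219. 212. 191. 160.] 23212 med [552.7 316.3  11. ] p2 [415.2 124.5   6.8] p98 [705.1 460.4 109.9]
mount_red_centre 0.54 [274. 184.  13.  17.] 162 med [613.7 180.6  22.7] p2 [601.1 166.2  13.4] p98 [627.4 193.6  26.3]
mount_green_centre 0.51 [238. 196.  13.  11.] 138 med [589.  259.6  27.6] p2 [576.2 247.2  24.4] p98 [601.3 270.9  31.1]
loupe_1_centre 0.71 [232. 153.  21.  23.] 333 med [667.9 262.4  45.5] p2 [652.6 245.4  10.6] p98 [688.7 280.7  49.3]
loupe_1_centre 0.19 [274. 184.  13.  14.] 140 med [613.7 181.   22.7] p2 [601.5 168.2  19. ] p98 [626.9 193.5  26.5]
```

```bash
python3 - <<'E'
import cv2,numpy as np
a=cv2.imread("pics/scene0.png")[120:330,120:370];b=cv2.imread("pics/top0.png")[120:310,110:330]
cv2.imwrite("pics/a1.png",cv2.resize(a,None,fx=2.8,fy=2.8,interpolation=cv2.INTER_CUBIC))
cv2.imwrite("pics/b1.png",cv2.resize(b,None,fx=3,fy=3,interpolation=cv2.INTER_CUBIC))
E
```

```text
(no output)
```

View pics/a1.png

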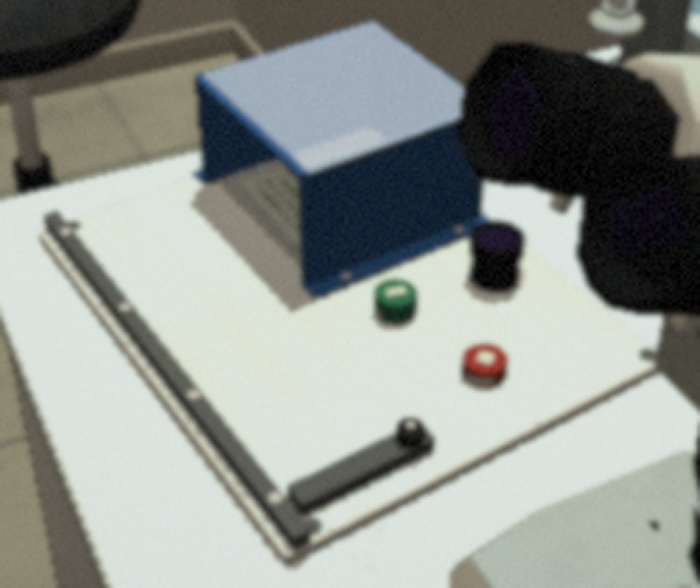

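View pics/b1.png

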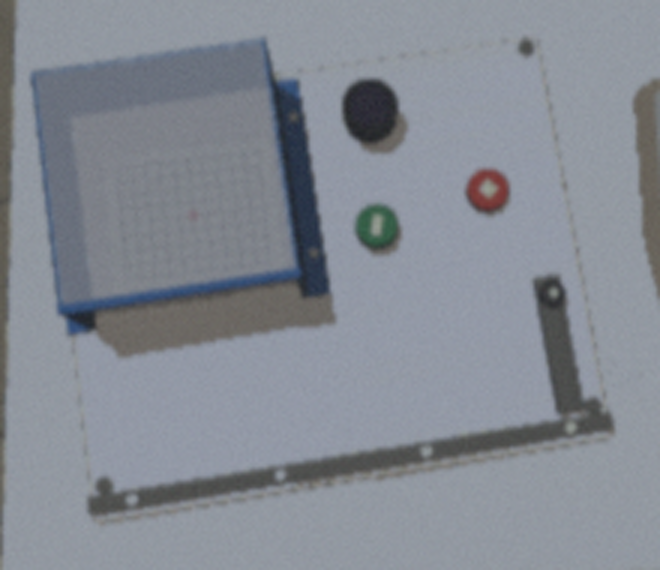

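The pictures show the bed with the fence at the front, the side stop at right (top crop 555,345), red (488,190), green (378,227) and loupe (370,110). The plate lies under the clear roof, its centre dot at (194,213).

Rows can't tilt the tool directly, so I'll check the pendant's documentation while I fit the bed frame.

```bash
python3 - <<'E'
from h import *
for n in("top","scene"):
    p=env.grab_frame(n);v,u=np.mgrid[:384:2,:512:2];z=p["z_map"][::2,::2];T=np.array(p["pose"])
    C=np.stack([(u-p["cx"])*z/p["fx"],(v-p["cy"])*z/p["fy"],z],-1)[z>0]@T[:3,:3].T+T[:3,3]
    C=C[(C[:,2]>120)]
    H,xe,ye=np.histogram2d(C[:,0],C[:,1],bins=[np.arange(-200,2001,100),np.arange(-1000,1501,100)])
    for i,j in np.argwhere(H>5):
        s=C[(C[:,0]//100==xe[i]//100)&(C[:,1]//100==ye[j]//100)];print(n,xe[i],ye[j],int(H[i,j]),s[:,2].min().round(),s[:,2].max().round())
E
```

```text
top 400 -100 386 347.0 395.0
top 500 -200 26 365.0 374.0
top 500 -100 1637 121.0 385.0
top 600 -200 43 350.0 375.0
top 600 -100 1729 121.0 393.0
top 600 0 177 170.0 271.0
top 600 100 14 248.0 253.0
top 700 -300 6 160.0 173.0
top 700 -200 29 203.0 345.0
top 700 -100 741 120.0 347.0
top 700 0 228 120.0 237.0
top 700 100 17 217.0 248.0
top 800 -200 78 203.0 221.0
top 800 -100 108 121.0 221.0
top 800 300 138 185.0 321.0
top 800 400 313 120.0 248.0
top 900 400 14 197.0 229.0
scene 400 -200 682 325.0 394.0
scene 400 -100 779 323.0 393.0
scene 500 -200 1888 150.0 384.0
scene 500 -100 1716 120.0 383.0
scene 600 -200 1817 150.0 375.0
scene 600 -100 835 120.0 391.0
scene 700 -200 267 120.0 287.0
scene 700 -100 55 120.0 135.0
scene 800 300 224 168.0 318.0
scene 800 400 167 121.0 245.0
scene 900 300 8 177.0 226.0
scene 900 400 181 121.0 228.0
scene 1000 100 487 134.0 295.0
scene 1000 200 1152 156.0 391.0
scene 1000 300 1063 120.0 377.0
scene 1000 400 790 120.0 355.0
scene 1000 500 495 120.0 331.0
scene 1000 600 326 124.0 308.0
scene 1000 700 243 120.0 292.0
scene 1000 800 177 120.0 267.0
scene 1000 900 117 120.0 246.0
scene 1000 1000 73 120.0 225.0
scene 1000 1100 45 121.0 200.0
scene 1000 1200 36 122.0 164.0
scene 1000 1300 18 122.0 150.0
```

View pics/scene0.png

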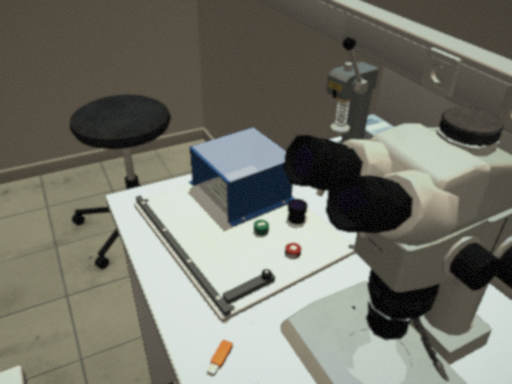

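The scene view shows a microscope at right (y −300..80, up to about 395 mm high) and the wall at x≈1000. I'll swing over above 450 mm.

```bash
python3 -m pendant '{"translation":[[0,-18,-36],[0,-18,-36],[0,-18,-36],[0,-18,-36],[0,-18,-36],[0,-18,-36],[0,-18,-36],[0,-18,-36]],"roll":[0,0,0,0,0,0,0,0],"hand":[255,255,255,255,255,255,255,255]}' 20; python3 -c "
from workcell import env
s=env.state();print(s['qpos'].round(1),s['ee_pos'].round(1),s['ee_rot'].round(1),s['force'])"
```

```text
time_s: 1.77
ee_pos: [159.3, -398.9, 503.9]
ee_rot: [180.0, 0.0, 21.8]
force: [0.7, -0.5, 0.4]
gripper_width: 41.0
gripper_force: 0.0
[-69.8   2.5  69.1  -0.  108.4  -1.5] [ 159.3 -398.9  503.9] [180.    0.   21.8] [ 0.67444445 -0.52003227  0.41591195]
```

```bash
python3 -m pendant '{"translation":[[26,-20.2,0],[26,-20.2,0],[26,-20.2,0],[26,-20.2,0],[26,-20.2,0],[26,-20.2,0],[26,-20.2,0],[26,-20.2,0]],"roll":[0,0,0,0,0,0,0,0],"hand":[255,255,255,255,255,255,255,255]}' 
python3 -m pendant '{"translation":[[26,-20.2,0],[26,-20.2,0],[26,-20.2,0],[26,-20.2,0],[26,-20.2,0],[26,-20.2,0],[26,-20.2,0],[26,-20.2,0]],"roll":[0,0,0,0,0,0,0,0],"hand":[255,255,255,255,255,255,255,255]}' 
python3 -m pendant '{"translation":[[0,0,-10],[0,0,-10],[0,0,-10],[0,0,-10],[0,0,-10],[0,0,-10],[0,0,-10],[0,0,-10]],"roll":[-0.12,-0.12,-0.12,-0.12,-0.12,-0.12,-0.12,-0.12],"hand":[255,255,255,255,255,255,255,255]}' 
python3 -c "
from workcell import env
s=env.state();print(s['qpos'].round(1),s['ee_pos'].round(1),s['ee_rot'].round(1),s['force'])"
```

```text
time_s: 2.43
ee_pos: [293.2, -171.5, 502.2]
ee_rot: [179.9, -0.0, 21.7]
force: [1.0, -0.4, -0.0]
gripper_width: 0.4
gripper_force: 0.0
time_s: 3.1
ee_pos: [426.7, 55.8, 502.1]
ee_rot: [180.0, -0.0, 21.8]
force: [1.4, -0.6, -0.3]
gripper_width: 0.7
gripper_force: 0.0
time_s: 3.77
ee_pos: [426.2, 54.1, 582.5]
ee_rot: [180.0, -0.0, 77.1]
force: [0.3, 0.2, -0.1]
gripper_width: 0.8
gripper_force: 0.0
[  5.7   5.5  54.2  -0.  120.3  18.6] [426.2  54.1 582.5] [180.   -0.   77.1] [ 0.26716041  0.18517138 -0.0623095 ]
```

```bash
python3 -m pendant '{"translation":[[0,0,0],[0,0,0],[0,0,0],[0,0,0],[0,0,0],[0,0,0],[0,0,0],[0,0,0]],"roll":[-0.1205,-0.1205,-0.1205,-0.1205,-0.1205,-0.1205,-0.1205,-0.1205],"hand":[255,255,255,255,255,255,255,255]}' 
python3 -m pendant '{"translation":[[0,0,-15],[0,0,-15],[0,0,-15],[0,0,-15],[0,0,-15],[0,0,-15],[0,0,-15],[0,0,-15]],"roll":[-0.1205,-0.1205,-0.1205,-0.1205,-0.1205,-0.1205,-0.1205,-0.1205],"hand":[255,255,255,255,255,255,255,255]}' 
python3 -c "
from workcell import env
s=env.state();print(s['qpos'].round(1),s['ee_pos'].round(1),s['ee_rot'].round(1),s['force'])"
```

```text
time_s: 4.43
ee_pos: [426.2, 54.1, 582.0]
ee_rot: [180.0, 0.0, 132.3]
force: [0.2, 0.2, -0.6]
gripper_width: 0.3
gripper_force: 0.0
time_s: 5.1
ee_pos: [425.4, 54.0, 703.0]
ee_rot: [-180.0, 0.1, -172.4]
force: [-0.0, 0.4, 1.4]
gripper_width: 0.7
gripper_force: 0.0
[  5.7  17.4  16.2  -0.  146.4 -91.9] [425.4  54.  703. ] [-1.800e+02  1.000e-01 -1.724e+02] [-0.03168629  0.42396616  1.39156897]
```

```bash
python3 -m pendant '{"translation":[[0,0,-15],[0,0,-15],[0,0,-15],[0,0,-15],[0,0,-15],[0,0,-15],[0,0,-15],[0,0,-15]],"roll":[0,0,0,0,0,0,0,0],"hand":[255,255,255,255,255,255,255,255]}' 
python3 -c "
from workcell import env
s=env.state();print(s['qpos'].round(1),s['ee_pos'].round(1),s['ee_rot'].round(1),s['force'])"
```

```text
time_s: 5.77
ee_pos: [382.8, 48.6, 732.0]
ee_rot: [180.0, 1.8, -172.8]
force: [0.7, -0.4, -0.7]
gripper_width: 0.7
gripper_force: 0.0
[ 5.500e+00  1.550e+01  1.230e+01  1.000e-01  1.504e+02 -9.160e+01] [382.8  48.6 732. ] [ 180.     1.8 -172.8] [ 0.73137024 -0.41293747 -0.73508544]
```

```bash
python3 -m pendant '{"translation":[[0,0,0],[0,0,0],[0,0,15],[0,0,15],[0,0,15],[0,0,15],[0,0,15],[0,0,15]],"roll":[0,0,0,0,0,0,0,0],"hand":[255,255,255,255,255,255,255,255]}' 
python3 -c "
from workcell import env
s=env.state();print(s['qpos'].round(1),s['ee_pos'].round(1),s['ee_rot'].round(2),s['force'])"
```

```text
time_s: 6.43
ee_pos: [386.5, 49.1, 640.0]
ee_rot: [180.0, 1.6, -172.8]
force: [-0.3, -0.5, -0.4]
gripper_width: 0.2
gripper_force: 0.0
[ 5.500e+00  4.000e+00  4.660e+01  1.000e-01  1.278e+02 -9.170e+01] [386.5  49.1 640. ] [ 179.99    1.59 -172.77] [-0.341436   -0.46927443 -0.44651654]
```

```bash
python3 -m pendant '{"translation":[[-30,0,0],[-30,0,0],[-30,0,0],[-30,0,0],[-30,0,0],[-30,0,0],[-28,0,-28],[-28,0,-28]],"roll":[0,0,0,0,0,0,0,0],"hand":[255,255,255,255,255,255,255,255]}' 
python3 -c "
from workcell import env
s=env.state();print(s['qpos'].round(1),s['ee_pos'].round(1),s['ee_rot'].round(2),s['force'])"
python3 -m pendant '{"translation":[[-28,0,-28],[-28,0,-28],[-28,0,-28],[-28,0,-28],[-28,0,-28],[-28,0,-28],[-28,0,-28],[-28,0,-28]],"roll":[0,0,0,0,0,0,0,0],"hand":[255,255,255,255,255,255,255,255]}' 
python3 -c "
from workcell import env
s=env.state();print(s['qpos'].round(1),s['ee_pos'].round(1),s['ee_rot'].round(2),s['force'])"
```

```text
time_s: 7.1
ee_pos: [577.7, 73.3, 634.0]
ee_rot: [180.0, 3.8, -172.8]
force: [-0.9, -0.9, 1.3]
gripper_width: 0.4
gripper_force: 0.0
[ 6.000e+00  2.750e+01  1.250e+01  1.000e-01  1.363e+02 -9.110e+01] [577.7  73.3 634. ] [ 179.98    3.79 -172.77] [-0.87351785 -0.88226642  1.2543153 ]
time_s: 7.77
ee_pos: [613.2, 77.8, 658.0]
ee_rot: [180.0, 13.9, -172.8]
force: [-0.8, -0.1, -0.2]
gripper_width: 0.6
gripper_force: 0.0
[  6.   26.   12.3   0.4 127.9 -91. ] [613.2  77.8 658. ] [ 179.99   13.86 -172.77] [-0.790626   -0.12043058 -0.16768574]
```

```bash
python3 -m pendant '{"translation":[[-38,0,-14],[-38,0,-14],[-38,0,-14],[-38,0,-14],[-38,0,-14],[-38,0,-14],[-38,0,-14],[-38,0,-14]],"roll":[0,0,0,0,0,0,0,0],"hand":[255,255,255,255,255,255,255,255]}' 
python3 -m pendant '{"translation":[[-40,0,-8],[-40,0,-8],[-40,0,-8],[-40,0,-8],[-40,0,-8],[-40,0,-8],[-40,0,-8],[-40,0,-8]],"roll":[0,0,0,0,0,0,0,0],"hand":[255,255,255,255,255,255,255,255]}' 
python3 -c "
from workcell import env
s=env.state();print(s['qpos'].round(1),s['ee_pos'].round(1),s['ee_rot'].round(2),s['force'])"
```

```text
time_s: 8.43
ee_pos: [720.6, 91.4, 644.6]
ee_rot: [180.0, 24.5, -172.8]
force: [-0.1, -0.0, -0.8]
gripper_width: 0.3
gripper_force: 0.0
time_s: 9.1
ee_pos: [812.9, 103.1, 655.9]
ee_rot: [180.0, 36.5, -172.8]
force: [-0.2, 0.1, 0.1]
gripper_width: 0.6
gripper_force: 0.0
[  6.2  31.8  12.3   0.7  99.4 -90.7] [812.9 103.1 655.9] [ 179.98   36.52 -172.78] [-0.2316873   0.14325097  0.13136113]
```

```bash
python3 -m pendant '{"translation":[[-36,0,-20],[-36,0,-20],[-36,0,-20],[-36,0,-20],[-36,0,-20],[-36,0,-20],[-36,0,-20],[-36,0,-20]],"roll":[0,0,0,0,0,0,0,0],"hand":[255,255,255,255,255,255,255,255]}' 
python3 -c "
from workcell import env
s=env.state();print(s['qpos'].round(1),s['ee_pos'].round(1),s['ee_rot'].round(2),s['force'])"
```

```text
time_s: 9.77
ee_pos: [778.9, 98.7, 766.8]
ee_rot: [180.0, 48.9, -172.8]
force: [0.7, 0.2, 0.2]
gripper_width: 0.6
gripper_force: 0.0
[  6.   25.6  12.3   1.   93.2 -90.8] [778.9  98.7 766.8] [ 179.98   48.92 -172.79] [0.72676298 0.18218461 0.20069485]
```

```bash
python3 -m pendant '{"translation":[[-36,0,-20],[-36,0,-20],[-36,0,-20],[-36,0,-20],[-36,0,-20],[-36,0,-20],[-36,0,-20],[-36,0,-20]],"roll":[0,0,0,0,0,0,0,0],"hand":[255,255,255,255,255,255,255,255]}' 
python3 - <<'E'
from h import *
s=env.state();print(s['qpos'].round(1),s['ee_pos'].round(1),s['ee_rot'].round(2),s['force'])
p=env.grab_frame("top");cv2.imwrite("pics/t2.png",p["frame"][:,:,::-1])
E
```

```text
time_s: 10.43
ee_pos: [707.9, 89.7, 884.9]
ee_rot: [180.0, 60.9, -172.8]
force: [0.1, -0.3, -0.6]
gripper_width: 0.2
gripper_force: 0.0
[  5.6  18.3  12.3   1.4  88.5 -90.8] [707.9  89.7 884.9] [ 179.97   60.9  -172.79] [ 0.05976284 -0.30318589 -0.63087074]
```

```bash
cat >> h.py <<'E'
from scipy.spatial.transform import Rotation as Ro
def R(): return Ro.from_euler('xyz',env.state()['ee_rot'],degrees=True).as_matrix()
def tool(d): return (R().T@np.array(d,float)).round(2)
E
python3 -c "
from h import *
print(tool([-200,-25,-365])/12,tool([-37,308,-320])/12)"
```

```text
[ 3.47458333e+01  2.75000000e-02 -1.01666667e-01] [23.30166667 25.8475     12.97333333]
```

```bash
python3 -m pendant '{"translation":[[34.7,0,0],[34.7,0,0],[34.7,0,0],[34.7,0,0],[34.7,0,0],[34.7,0,0],[34.7,0,0],[34.7,0,0]],"roll":[0,0,0,0,0,0,0,0],"hand":[255,255,255,255,255,255,255,255]}' 
python3 -m pendant '{"translation":[[34.7,0,0],[34.7,0,0],[34.7,0,0],[34.7,0,0],[23.3,25.8,13],[23.3,25.8,13],[23.3,25.8,13],[23.3,25.8,13]],"roll":[0,0,0,0,0,0,0,0],"hand":[255,255,255,255,255,255,255,255]}' 
python3 -m pendant '{"translation":[[23.3,25.8,13],[23.3,25.8,13],[23.3,25.8,13],[23.3,25.8,13],[23.3,25.8,13],[23.3,25.8,13],[23.3,25.8,13],[23.3,25.8,13]],"roll":[0,0,0,0,0,0,0,0],"hand":[255,255,255,255,255,255,255,255]}' 
python3 - <<'E'
from h import *
s=env.state();print(s['qpos'].round(1),s['ee_pos'].round(1),s['ee_rot'].round(2),s['force'])
ims=[]
for n in("top","scene"):
    p=env.grab_frame(n);T=np.linalg.inv(np.array(p["pose"]));c=T[:3,:3]@s['ee_pos']+T[:3,3];u,v=c[0]/c[2]*p["fx"]+p["cx"],c[1]/c[2]*p["fy"]+p["cy"];print(n,u,v)
    u0,v0=int(u)-60,int(v)-70
    ims.append(cv2.resize(p["frame"][v0:v0+140,u0:u0+130,::-1],None,fx=3,fy=3,interpolation=cv2.INTER_CUBIC));print(u0,v0)
cv2.imwrite("pics/tip.png",np.hstack(ims))
E
```

```text
time_s: 11.15
ee_pos: [587.9, 74.5, 666.6]
ee_rot: [180.0, 60.8, -172.8]
force: [0.2, -1.3, 0.3]
gripper_width: 0.5
gripper_force: 0.0
time_s: 11.82
ee_pos: [512.4, 140.7, 464.3]
ee_rot: [180.0, 60.4, -173.2]
force: [0.5, -0.7, -0.4]
gripper_width: 0.5
gripper_force: 0.0
time_s: 12.48
ee_pos: [484.9, 317.4, 301.2]
ee_rot: [-179.3, 57.2, -173.4]
force: [1.5, 0.9, 1.9]
gripper_width: 0.5
gripper_force: 0.0
[ 52.9   1.7 121.3 -77.   39.2  13.2] [484.9 317.4 301.2] [-179.32   57.16 -173.4 ] [1.46812373 0.87423164 1.94802572]
top 197.36290368882018 231.69508723130363
137 161
scene 188.3835111365349 85.76648652480398
128 15
```

View pics/tip.png

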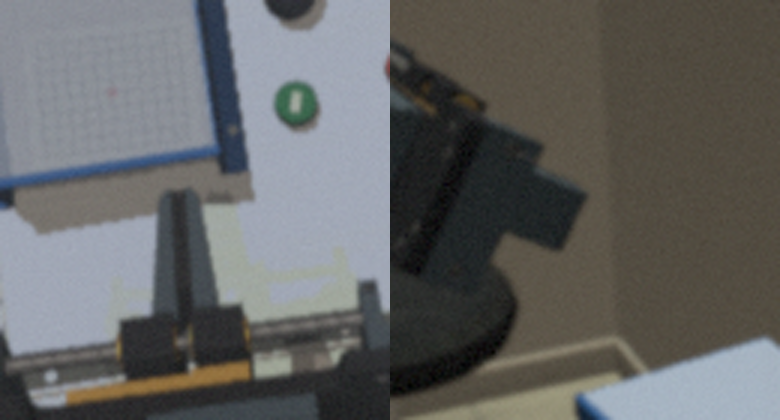

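The tip sits at top image about (195,226) and the hood lip is ahead of it. J4 is at its −77° limit and has cost some tilt. I'll fit a kinematic model so I can plan within the limits.

```bash
cat > kin.py <<'E'
import numpy as np
from scipy.optimize import least_squares
from scipy.spatial.transform import Rotation as Ro
D=[([-69.388,18.352,89.707,-0.0016,72.043,-1.145],[212.96,-533.57,213.11],[-179.9,0,21.758]),
([-69.8,2.5,69.1,0,108.4,-1.5],[159.3,-398.9,503.9],[180,0,21.8]),
([5.7,5.5,54.2,0,120.3,18.6],[426.2,54.1,582.5],[180,0,77.1]),
([5.7,17.4,16.2,0,146.4,-91.9],[425.4,54,703],[-180,.1,-172.4]),
([5.5,15.5,12.3,.1,150.4,-91.6],[382.8,48.6,732],[180,1.8,-172.8]),
([5.5,4,46.6,.1,127.8,-91.7],[386.5,49.1,640],[180,1.59,-172.77]),
([6,27.5,12.5,.1,136.3,-91.1],[577.7,73.3,634],[180,3.79,-172.77]),
([6,26,12.3,.4,127.9,-91],[613.2,77.8,658],[180,13.86,-172.77]),
([6.2,31.8,12.3,.7,99.4,-90.7],[812.9,103.1,655.9],[180,36.52,-172.78]),
([6,25.6,12.3,1,93.2,-90.8],[778.9,98.7,766.8],[180,48.92,-172.79]),
([5.6,18.3,12.3,1.4,88.5,-90.8],[707.9,89.7,884.9],[179.97,60.9,-172.79]),
([52.9,1.7,121.3,-77,39.2,13.2],[484.9,317.4,301.2],[-179.32,57.16,-173.4])]
S4=S6=1
def rz(a):return Ro.from_euler('z',a,degrees=True)
def ry(a):return Ro.from_euler('y',a,degrees=True)
def fk(q,p,s4=1,s6=1):
    a1,h,ax,az,bx,bz,ly,d,off=p
    A=rz(q[0]);B=A*ry(q[1]);C=A*ry(q[1]+q[2]);E=C*rz(s4*q[3])*ry(q[4])*rz(s6*q[5]+off)
    return A.apply([a1,ly,h])+B.apply([ax,0,az])+C.apply([bx,0,bz])+E.apply([0,0,d]),E
def fit():
    best=None
    for s4 in(1,-1):
     for s6 in(1,-1):
      for off in(0,90,-90,180):
        def f(p):
            r=[p[0]*.01]
            for q,x,e in D:
                P,E=fk(q,p,s4,s6);r+=list(P-x)+list((E.inv()*Ro.from_euler('xyz',e,degrees=True)).as_rotvec()*300)
            return np.array(r)
        s=least_squares(f,[0,350,0,400,0,400,11,250,off])
        if best is None or s.cost<best[0]: best=(s.cost,s.x,s4,s6,s.fun)
    return best
if __name__=="__main__":
    b=fit();print(b[0],b[1].round(2),b[2],b[3],np.abs(b[4]).max())
    np.save("kin.npy",np.r_[b[1],b[2],b[3]])
E
python3 kin.py
```

```text
2.6185836058709193 [  0.82 140.75  -0.68 591.11  25.37 417.05  11.45 335.51  90.  ] 1 1 0.8356939592360391
```

```bash
cat >> kin.py <<'E'
K=np.load("kin.npy") if __name__!="__main__" else None
LO=np.array([-177.97,-48.28,12.27,-77.06,2.81,-146.56]);HI=np.array([177.97,115.42,149.76,257.06,150.46,146.56])
def ik(pos,Rt,q0=(45,10,115,-60,45,0)):
    f=lambda q:np.r_[(lambda P,E:np.r_[P-pos,(E.inv()*Rt).as_rotvec()*300])(*fk(q,K[:9],K[9],K[10]))]
    s=least_squares(f,np.clip(q0,LO+.1,HI-.1),bounds=(LO,HI));return s.x,np.sqrt(2*s.cost)
def Rtool(th,psi,flip=True):  # tool z leaning: horizontal azimuth psi, th from down
    return Ro.from_euler('xyz',[180,th,psi-180] if flip else [180,-th,psi],degrees=True)
O=np.array([542.,297,0]);BY=7.55
def b2w(p): return O+rz(BY).apply(p)
E
python3 - <<'E'
from kin import *
for nm,pt in [("hood",[45,85,29]),("hoodabove/front",[-60,85,60]),("out",[-85,85,29]),("corner",[-55,-80,29])]:
    w=b2w(pt);print(nm,w.round())
    for th in(50,55,60,65):
        row=[]
        for psi in(-2,7.5,15,22,30):
            q,e=ik(w,Rtool(th,psi));row.append(f"{e:.0f}|"+",".join(f"{x:.0f}" for x in q))
        print(th,row)
E
```

```text
hood [575. 387.  29.]
50 ['43|50,33,110,-77,37,29', '61|46,31,112,-77,28,18', '70|42,29,113,-77,20,9', '73|38,28,114,-77,11,-0', '73|34,27,115,-77,3,-9']
55 ['63|52,34,109,-77,41,31', '83|48,31,111,-77,32,20', '93|44,29,112,-77,22,10', '97|38,27,114,-77,12,0', '97|34,27,115,-77,3,-10']
60 ['82|54,36,108,-77,46,33', '104|50,32,110,-77,35,22', '116|45,29,112,-77,25,11', '121|39,27,113,-77,12,0', '121|34,26,115,-77,3,-10']
65 ['101|56,37,107,-77,51,36', '126|52,33,109,-77,40,24', '139|46,29,111,-77,28,13', '145|39,26,113,-77,13,1', '145|34,25,114,-77,3,-10']
hoodabove/front [471. 373.  60.]
50 ['35|59,27,120,-77,42,38', '56|56,23,121,-77,35,27', '67|52,21,122,-77,26,17', '74|47,19,123,-77,17,7', '76|40,17,125,-77,6,-5']
55 ['52|62,28,119,-77,47,40', '76|58,24,120,-77,39,29', '89|54,21,122,-77,30,19', '97|48,18,123,-77,20,8', '100|40,17,125,-77,6,-5']
60 ['69|65,30,118,-77,53,43', '95|61,25,119,-77,44,32', '111|56,21,121,-77,34,21', '121|50,18,122,-77,22,10', '123|40,16,125,-77,5,-5']
65 ['84|67,32,117,-77,58,47', '114|64,27,119,-77,50,36', '132|59,22,120,-77,39,25', '144|52,18,122,-77,2
[... 467 characters left out ...]
|71,36,119,-77,60,54', '120|69,31,120,-77,53,44', '142|65,26,121,-77,44,32', '156|57,20,123,-77,31,18', '163|43,16,126,-77,8,-3']
corner [498. 210.  29.]
50 ['84|41,20,128,-77,30,24', '96|32,17,129,-77,17,8', '98|24,15,131,-77,4,-6', '98|24,15,131,-77,3,-11', '104|25,15,131,-77,3,-17']
55 ['105|44,21,127,-77,35,28', '118|34,16,129,-77,20,10', '121|24,14,131,-77,4,-6', '121|24,14,131,-77,3,-11', '126|25,14,131,-77,3,-16']
60 ['124|48,22,126,-77,41,32', '141|37,16,128,-77,23,12', '144|23,13,131,-77,3,-7', '144|24,13,131,-77,3,-11', '148|25,13,131,-77,3,-16']
65 ['143|53,25,126,-77,48,39', '163|40,16,128,-77,28,16', '167|23,12,131,-77,3,-7', '166|24,12,131,-77,3,-11', '171|25,12,131,-77,3,-16']
```

```bash
python3 - <<'E'
from kin import *
for nm,pt in [("hood",[45,85,29]),("front",[-60,85,60]),("out",[-85,85,29]),("corner",[-55,-80,29])]:
    w=b2w(pt);print(nm,w.round())
    for th in(57,62,66):
        row=[]
        for psi in(-2,7.5,15,22):
            q,e=min((ik(w,Rtool(th,psi,fl),(45,5,125,j4,40,j6)) for fl in(0,1) for j4 in(190,225) for j6 in(100,-100,0)),key=lambda t:t[1]);row.append(f"{e:.0f}|"+",".join(f"{x:.0f}" for x in q))
        print(th,row)
E
```

```text
hood [575. 387.  29.]
57 ['0|52,38,120,250,47,-115', '0|48,37,125,232,44,-107', '0|44,36,128,217,44,-101', '0|40,36,130,202,44,84']
62 ['0|54,40,122,245,53,-108', '0|50,39,127,228,52,-101', '0|45,39,130,214,53,83', '0|41,39,133,201,54,86']
66 ['0|55,43,123,243,59,-104', '0|50,42,128,227,59,82', '0|46,42,132,213,60,-94', '0|41,42,134,200,62,88']
front [471. 373.  60.]
57 ['2|62,32,129,257,51,68', '0|59,30,134,241,48,74', '0|55,30,138,226,48,79', '0|50,29,140,212,48,83']
62 ['0|64,35,130,254,57,-107', '0|60,34,136,238,56,-100', '0|56,33,140,224,57,-95', '0|51,33,143,210,59,-92']
66 ['0|65,37,131,252,62,78', '0|62,37,137,236,63,85', '0|57,37,141,223,65,89', '0|52,37,145,210,67,-89']
out [447. 370.  29.]
57 ['0|65,35,131,256,53,74', '0|62,35,137,239,52,-99', '0|58,34,141,225,53,86', '0|53,34,144,212,55,-91']
62 ['0|67,39,132,254,59,-100', '0|63,38,138,237,60,-93', '0|59,39,143,224,63,-89', '0|54,39,146,211,66,93']
66 ['0|68,42,133,252,64,85', '0|65,42,140,237,67,91', '0|61,43,144,224,71,95', '0|55,44,148,211,75,96']
corner [498. 210.  29.]
57 ['0|43,34,146,225,57,90', '0|36,35,150,207,61,-87', '11|29,33,150,194,59,-89', '15|22,32,150,180,57,-90']
62 ['0|45,40,148,225,67,96', '13|39,39,150,210,68,94', '27|31,36,150,197,65,91', '32|22,35,150,180,63,-90']
66 ['0|47,44,149,225,75,-80', '23|41,42,150,213,74,96', '38|33,39,150,199,71,-88', '45|22,38,150,181,68,-90']
```

```bash
cat > plan.py <<'E'
from kin import *
import sys
def run(q,wps,th=60,psi=6.6,fl=True,n=12):
    P,_=fk(q,K[:9],K[9],K[10]);
    for w in wps:
        m=0;js=[]
        for t in np.linspace(0,1,n+1)[1:]:
            qn,e=ik(P+(np.array(w)-P)*t,Rtool(th,psi,fl),q);m=max(m,e);js.append(np.abs(qn-q).max());q=qn
        P=np.array(w,float);print(w,"err%.1f"%m,"maxstep%.0f"%max(js),q.round(0))
    return q
E
python3 - <<'E'
from plan import *
q=np.array([53,1.7,121,-77,39,13.])
# start of tilt stage posture then flipped-roll
q1,e=ik(np.array([650,70,650]),Rtool(60,6.6,True),(6,15,40,1,70,-91));print(q1.round(),e)
q2,e=ik(np.array([650,70,650]),Rtool(60,6.6,False),(6,15,40,1,70,89));print(q2.round(),e)
for wps in ([[500,-200,600],[400,-250,550],[350,-250,500]],[[500,-200,600],[450,-250,500],[450,-100,480],[470,100,480],[471,373,150]],[[550,-100,600],[480,-150,500],[450,0,460],[450,200,460],[471,373,150]]):
    print();run(q2,wps,fl=False)
E
```

```text
[  4.  -4.  79.   3.  46. -94.] 9.246604777446375e-12
[ 4. -4. 79.  3. 46. 86.] 1.3396122552720836e-13

[500, -200, 600] err0.0 maxstep6 [-50. -10.  90.  52.  67.  27.]
[400, -250, 550] err0.0 maxstep2 [-71. -11.  98.  59.  81.   9.]
[350, -250, 500] err0.0 maxstep1 [-80. -12. 106.  60.  85.  -1.]

[500, -200, 600] err0.0 maxstep6 [-50. -10.  90.  52.  67.  27.]
[450, -250, 500] err0.0 maxstep2 [-62.  -9. 103.  60.  70.   7.]
[450, -100, 480] err0.0 maxstep2 [-43. -20. 113.  54.  54.  20.]
[470, 100, 480] err0.0 maxstep11 [ 17. -22. 114. -18.  30. 111.]
[471, 373, 150] err137.5 maxstep16 [ 39.   8. 121. -38.  14. 147.]

[550, -100, 600] err0.0 maxstep4 [-29. -12.  92.  39.  53.  44.]
[480, -150, 500] err0.0 maxstep2 [-46. -15. 107.  55.  57.  18.]
[450, 0, 460] err0.0 maxstep5 [-16. -25. 118.  36.  34.  48.]
[450, 200, 460] err10.4 maxstep13 [ 40. -18. 114. -46.  39. 147.]
[471, 373, 150] err137.5 maxstep3 [ 39.   8. 121. -38.  14. 147.]
```

```bash
python3 - <<'E'
from plan import *
for th in(58,62,66):
  for x in(370,400,430):
    for z in(60,120,180,260):
        best=min((ik(np.array([x,-60,z]),Rtool(th,6.6,False),(-30,-10,140,j,30,0)) for j in(40,120)),key=lambda t:t[1])
        b2=min((ik(np.array([x,55,z]),Rtool(th,6.6,fl),(5,0,140,180,15,j)) for fl in(0,1) for j in(-90,90)),key=lambda t:t[1])
        print(th,x,z,best[0].round(),round(best[1]),"|",b2[0].round(),round(b2[1]))
E
```

```text
58 370 60 [-49.  12. 150.  97.  44. -60.] 86 | [ 11.   1. 150. 198.  14.  76.] 104
58 370 120 [-48.  -1. 150.  91.  42. -46.] 58 | [ 10.  -9. 150. 199.   9.  73.] 72
58 370 180 [-50. -10. 150.  87.  44. -37.] 25 | [  8. -17. 150. 196.   6.  75.] 36
58 370 260 [-52. -20. 145.  76.  48. -20.] 0 | [  9. -25. 147. 257.   3.  14.] 5
58 400 60 [-42.  15. 150. 109.  43. -66.] 74 | [  8.   6. 150. 185.  21.  87.] 91
58 400 120 [-41.   3. 150. 103.  40. -53.] 48 | [  7.  -4. 150. 183.  15.  88.] 61
58 400 180 [-42.  -6. 150.  99.  40. -44.] 16 | [  6. -12. 150. 178.  12.  91.] 27
58 400 260 [-43. -17. 143.  81.  41. -20.] 0 | [  5. -21. 145. 143.   3. 126.] 1
58 430 60 [-37.  18. 150. 121.  44. -72.] 60 | [  6.  11. 150. 180.  28.  90.] 76
58 430 120 [-36.   7. 150. 116.  39. -62.] 36 | [  5.   1. 150. 178.  22.  91.] 48
58 430 180 [-36.  -2. 150. 112.  38. -53.] 7 | [  5.  -6. 150. 175.  19. -86.] 17
58 430 260 [-36. -14. 142.  87.  35. -22.] 0 | [  4. -17. 143. 155.   5. 113.] 0
62 370 60 [-54.  16. 150.  96.  50. -66.] 97 | [  13.    1.  150.  203.   16. -107.] 120
62 370 120 [-53.   2. 15
[... 1187 characters left out ...]
 5 | [  8. -26. 150. 189.   8.  82.] 16
66 400 60 [-52.  23. 150. 105.  56. -76.] 96 | [ 10.   7. 150. 190.  25.  83.] 122
66 400 120 [-49.   8. 150. 101.  50. -60.] 74 | [  8.  -4. 150. 187.  19.  85.] 92
66 400 180 [-48.  -3. 150.  98.  48. -50.] 45 | [  7. -12. 150. 183.  15.  88.] 58
66 400 260 [-50. -13. 150.  96.  50. -41.] 0 | [  5. -20. 150. 175.  14.  94.] 10
66 430 60 [-45.  25. 150. 115.  56. -80.] 84 | [  7.  12. 150. 182.  33.  89.] 106
66 430 120 [-42.  11. 150. 113.  49. -66.] 63 | [  6.   2. 150. 180.  26.  90.] 79
66 430 180 [-41.   1. 150. 110.  46. -57.] 35 | [  5.  -6. 150. 177.  23.  92.] 48
66 430 260 [-41. -10. 148. 105.  45. -45.] 0 | [  4. -15. 150. 173.  21. -85.] 2
```

```bash
python3 - <<'E'
from plan import *
q=np.array([53,1.7,121,-77,39,13.])
print("A");q=run(q,[[512,140,464],[600,76,680],[690,85,870]],th=57.2)
for x in([690,85,870],[640,78,800]): print(ik(np.array(x),Rtool(63,6.6),q)[0].round())
q2,e=ik(np.array([640,78,800]),Rtool(63,6.6,False),(6,15,40,1,70,89));print("B",q2.round(),e)
for th in(62,64):
    print(th);run(q2,[[450,-60,520],[375,-110,470],[380,-80,265],[430,60,262],[420,250,262],[440,370,200],[495,375,60]],th=th,fl=False)
E
```

```text
A
[512, 140, 464] err0.0 maxstep8 [ 22. -15. 111. -26.  31. -58.]
[600, 76, 680] err0.0 maxstep5 [  6.  -7.  75.   1.  55. -91.]
[690, 85, 870] err0.2 maxstep11 [  6.  18.  12.   1.  93. -90.]
[  6.  10.  30.   1.  76. -91.]
[  5.  -1.  56.   1.  62. -91.]
B [ 5. -1. 56.  1. 62. 89.] 2.065174940682228e-11
62
[450, -60, 520] err0.0 maxstep8 [-35. -24. 111.  49.  50.  31.]
[375, -110, 470] err0.0 maxstep3 [-65. -25. 118.  62.  72.   6.]
[380, -80, 265] err0.0 maxstep5 [-58. -16. 146.  82.  53. -31.]
[430, 60, 262] err0.0 maxstep20 [  6. -16. 146. 178.  12. -88.]
[420, 250, 262] err13.5 maxstep25 [  55.   -2.  140.  257.   42. -136.]
[440, 370, 200] err12.8 maxstep2 [  64.   15.  132.  257.   49. -126.]
[495, 375, 60] err4.6 maxstep3 [  58.   34.  134.  237.   55. -102.]
64
[450, -60, 520] err0.0 maxstep8 [-36. -24. 112.  53.  49.  27.]
[375, -110, 470] err0.0 maxstep3 [-66. -25. 120.  64.  73.   3.]
[380, -80, 265] err0.0 maxstep5 [-60. -15. 147.  84.  56. -35.]
[430, 60, 262] err0.0 maxstep16 [  6. -15. 148. 178.  17. -89.]
[420, 250, 262] err7.2 maxstep20 [  57.   -1.  140.  257.   45. -135.]
[440, 370, 200] err6.6 maxstep2 [  65.   16.  132.  257.   52. -125.]
[495, 375, 60] err0.0 maxstep3 [ 58.  36. 134. 236.  58. -99.]
```

```bash
cat > seg.py <<'E'
from h import *
import sys,json
# python3 seg.py 'x,y,z;n' ... : tool-frame row vectors from the present pose through waypoints
P=env.state()['ee_pos']
for a in sys.argv[1:]:
    w,n=a.split(";");w=np.array(eval("["+w+"]"),float);print((tool(w-P)/int(n)).round(1),"x",n);P=w
E
python3 seg.py '512,140,464;7' '600,76,680;7' '690,85,880;6'
```

```text
[-20.1 -26.2 -11.8] x 7
[-32.1 -10.7  -7.1] x 7
[-36.2  -0.4  -5.5] x 6
```

```bash
python3 -m pendant '{"translation":[[-20.1,-26.2,-11.8],[-20.1,-26.2,-11.8],[-20.1,-26.2,-11.8],[-20.1,-26.2,-11.8],[-20.1,-26.2,-11.8],[-20.1,-26.2,-11.8],[-20.1,-26.2,-11.8],[-32.1,-10.7,-7.1]],"roll":[0,0,0,0,0,0,0,0],"hand":[255,255,255,255,255,255,255,255]}' 
python3 -m pendant '{"translation":[[-32.1,-10.7,-7.1],[-32.1,-10.7,-7.1],[-32.1,-10.7,-7.1],[-32.1,-10.7,-7.1],[-32.1,-10.7,-7.1],[-32.1,-10.7,-7.1],[-36.2,0,-5.5],[-36.2,0,-5.5]],"roll":[0,0,0,0,0,0,0,0],"hand":[255,255,255,255,255,255,255,255]}' 
python3 -m pendant '{"translation":[[-36.2,0,-5.5],[-36.2,0,-5.5],[-36.2,0,-5.5],[-36.2,0,-5.5],[-36,0,-20],[-36,0,-20],[-36,0,-20],[-36,0,-20]],"roll":[0,0,0,0,0,0,0,0],"hand":[255,255,255,255,255,255,255,255]}' 
python3 -c "
from workcell import env
s=env.state();print(s['qpos'].round(1),s['ee_pos'].round(1),s['ee_rot'].round(2),s['force'])"
```

```text
time_s: 13.25
ee_pos: [520.4, 131.8, 487.4]
ee_rot: [-179.2, 57.0, -173.6]
force: [-0.9, 0.4, -0.5]
gripper_width: 0.5
gripper_force: 0.0
time_s: 13.92
ee_pos: [626.9, 81.3, 742.8]
ee_rot: [-179.3, 57.2, -173.6]
force: [0.8, 0.6, 1.1]
gripper_width: 0.6
gripper_force: 0.0
time_s: 14.58
ee_pos: [643.9, 84.1, 925.0]
ee_rot: [-179.2, 63.0, -173.4]
force: [-0.4, -1.4, 0.8]
gripper_width: 0.3
gripper_force: 0.0
[  7.   14.   12.3  -1.1  90.7 -89.8] [643.9  84.1 925. ] [-179.23   63.   -173.38] [-0.35336076 -1.38622317  0.80702795]
```

```bash
python3 -m pendant '{"translation":[[0,0,0],[0,0,0],[0,0,0],[0,0,0],[0,0,0],[0,0,0],[0,0,0],[0,0,0]],"roll":[0.1245,0.1245,0.1245,0.1245,0.1245,0.1245,0.1245,0.1245],"hand":[255,255,255,255,255,255,255,255]}' 
python3 -m pendant '{"translation":[[0,0,0],[0,0,0],[0,0,0],[0,0,0],[0,0,0],[0,0,0],[0,0,0],[0,0,0]],"roll":[0.1245,0.1245,0.1245,0.1245,0.1245,0.1245,0.1245,0.1245],"hand":[255,255,255,255,255,255,255,255]}' 
python3 -m pendant '{"translation":[[0,0,0],[0,0,0],[0,0,0],[0,0,0],[0,0,0],[0,0,0],[0,0,0],[0,0,0]],"roll":[0.1245,0.1245,0.1245,0.1245,0.1245,0.1245,0.1245,0.1245],"hand":[255,255,255,255,255,255,255,255]}' 
python3 - <<'E'
from h import *
s=env.state();print(s['qpos'].round(1),s['ee_pos'].round(1),s['ee_rot'].round(2))
z=R()[:,2];print(z, R()[:,1])
E
python3 seg.py '450,-60,520;14' '375,-110,470;4' '378,-80,268;6'
```

```text
time_s: 15.25
ee_pos: [641.2, 84.1, 926.7]
ee_rot: [121.1, 29.0, 112.1]
force: [-0.3, -1.2, 0.1]
gripper_width: 0.5
gripper_force: 0.0
time_s: 15.92
ee_pos: [641.2, 84.2, 926.7]
ee_rot: [119.0, -21.4, 84.4]
force: [-0.0, -1.0, 0.6]
gripper_width: 0.6
gripper_force: 0.0
time_s: 16.58
ee_pos: [641.2, 84.2, 926.7]
ee_rot: [163.1, -61.8, 24.8]
force: [0.1, -0.1, 0.2]
gripper_width: 0.2
gripper_force: 0.0
[ 7.  13.8 12.3 -1.1 90.8 81.7] [641.2  84.2 926.7] [163.15 -61.81  24.76]
[ 0.88743671  0.08998598 -0.45206041] [ 0.16873496 -0.97610214  0.13694208]
[-33.5   3.8   0.1] x 14
[-21.5   7.3 -12.1] x 4
[-28.5  -9.4  16.1] x 6
```

```bash
python3 - <<'E'
from h import *
A=R()
for r in(.15,-.15): print(r,(A@Ro.from_euler('z',r).as_matrix())[:,1])
A=A@Ro.from_euler('z',.153).as_matrix()
P=env.state()['ee_pos']
for w,n in[((450,-60,520),14),((375,-110,470),4),((378,-80,268),6)]:
    w=np.array(w);print((A.T@(w-P)/n).round(1),n);P=w
E
```

```text
0.15 [ 0.10274112 -0.99470129  0.00368771]
-0.15 [ 0.23093939 -0.93558183  0.26712103]
[-32.5   8.8   0.1] 14
[-20.2  10.5 -12.1] 4
[-29.6  -5.   16.1] 6
```

```bash
python3 -m pendant '{"translation":[[0,0,0],[0,0,0],[-32.5,8.8,0],[-32.5,8.8,0],[-32.5,8.8,0],[-32.5,8.8,0],[-32.5,8.8,0],[-32.5,8.8,0]],"roll":[0.0765,0.0765,0,0,0,0,0,0],"hand":[255,255,255,255,255,255,255,255]}' 
python3 -m pendant '{"translation":[[-32.5,8.8,0],[-32.5,8.8,0],[-32.5,8.8,0],[-32.5,8.8,0],[-32.5,8.8,0],[-32.5,8.8,0],[-32.5,8.8,0],[-32.5,8.8,0]],"roll":[0,0,0,0,0,0,0,0],"hand":[255,255,255,255,255,255,255,255]}' 
python3 - <<'E'
from h import *
s=env.state();print(s['qpos'].round(1),s['ee_pos'].round(1),s['ee_rot'].round(2))
E
python3 seg.py '375,-110,470;4' '378,-80,268;6' '430,60,266;6'
```

```text
time_s: 17.25
ee_pos: [567.5, 28.2, 775.5]
ee_rot: [178.8, -63.3, 7.1]
force: [0.1, -0.4, 1.3]
gripper_width: 0.4
gripper_force: 0.0
time_s: 17.92
ee_pos: [459.0, -55.3, 544.4]
ee_rot: [178.0, -63.2, 7.8]
force: [0.0, -1.1, -1.0]
gripper_width: 0.7
gripper_force: 0.0
[-31.2 -23.6 108.3  46.1  47.9  35.5] [459.  -55.3 544.4] [177.96 -63.18   7.79]
[-26.8  11.1 -11.4] x 4
[-29.5  -5.5  16.1] x 6
[  5.  -22.3   9.8] x 6
```

```bash
python3 -m pendant '{"translation":[[-26.8,11.1,-11.4],[-26.8,11.1,-11.4],[-26.8,11.1,-11.4],[-26.8,11.1,-11.4],[-29.5,-5.5,16.1],[-29.5,-5.5,16.1],[-29.5,-5.5,16.1],[-29.5,-5.5,16.1]],"roll":[0,0,0,0,0,0,0,0],"hand":[255,255,255,255,255,255,255,255]}' 
python3 - <<'E'
from h import *
s=env.state();print(s['qpos'].round(1),s['ee_pos'].round(1),s['ee_rot'].round(2))
from plan import *
z=R()[:,2];th=np.degrees(np.arccos(-z[2]));psi=np.degrees(np.arctan2(z[1],z[0]));print(th,psi)
run(s['qpos'],[[380,-80,268],[430,60,266],[460,180,180],[490,300,90],[495,375,60]],th=th,psi=psi,fl=False)
E
python3 seg.py '380,-80,268;3' '430,60,266;8' '460,180,180;5' '490,300,90;5' '495,375,60;3'
```

```text
time_s: 18.58
ee_pos: [378.0, -90.0, 334.4]
ee_rot: [177.4, -62.7, 8.0]
force: [1.5, -0.5, -0.5]
gripper_width: 0.9
gripper_force: 0.0
[-60.  -22.4 137.5  72.4  57.8 -15.1] [378.  -90.  334.4] [177.4  -62.74   8.03]
62.77092300094722 5.111996596420467
[380, -80, 268] err0.0 maxstep2 [-57. -17. 146.  84.  52. -30.]
[430, 60, 266] err0.0 maxstep21 [   9.  -16.  146.  196.   13. -104.]
[460, 180, 180] err0.0 maxstep10 [  40.    8.  149.  227.   45. -109.]
[490, 300, 90] err0.0 maxstep2 [ 53.  29. 141. 232.  56. -99.]
[495, 375, 60] err0.0 maxstep1 [  59.   35.  133.  240.   56. -102.]
[-19.2  -3.7  11. ] x 3
[  3.7 -16.8   7. ] x 8
[-11.  -23.6  15.1] x 5
[-11.7 -23.6  15.5] x 5
[ -6.5 -24.9   8. ] x 3
```

```bash
python3 -m pendant '{"translation":[[-19.2,-3.7,11],[-19.2,-3.7,11],[-19.2,-3.7,11],[2.3,-10.3,4.3],[2.3,-10.3,4.3],[2.3,-10.3,4.3],[2.3,-10.3,4.3],[2.3,-10.3,4.3]],"roll":[0,0,0,0,0,0,0,0],"hand":[255,255,255,255,255,255,255,255]}' 
python3 -m pendant '{"translation":[[2.3,-10.3,4.3],[2.3,-10.3,4.3],[2.3,-10.3,4.3],[2.3,-10.3,4.3],[2.3,-10.3,4.3],[2.3,-10.3,4.3],[2.3,-10.3,4.3],[2.3,-10.3,4.3]],"roll":[0,0,0,0,0,0,0,0],"hand":[255,255,255,255,255,255,255,255]}' 
python3 - <<'E'
from h import *
s=env.state();print(s['qpos'].round(1),s['ee_pos'].round(1),s['ee_rot'].round(2))
from plan import *
z=R()[:,2];th=np.degrees(np.arccos(-z[2]));psi=np.degrees(np.arctan2(z[1],z[0]));print(th,psi)
run(s['qpos'],[[430,60,266],[460,180,180],[490,300,90],[495,375,60]],th=th,psi=psi,fl=False)
E
python3 seg.py '430,60,266;2' '460,180,180;5' '490,300,90;5' '495,375,60;3'
```

```text
time_s: 19.25
ee_pos: [399.7, -24.9, 270.0]
ee_rot: [178.0, -63.0, 7.7]
force: [0.2, -0.0, 0.5]
gripper_width: 0.7
gripper_force: 0.0
time_s: 19.92
ee_pos: [426.3, 46.2, 273.4]
ee_rot: [178.6, -63.6, 7.2]
force: [0.5, -0.1, 0.5]
gripper_width: 0.3
gripper_force: 0.0
[  2.3 -17.8 146.7 166.1  12.8 -78.6] [426.3  46.2 273.4] [178.65 -63.64   7.17]
63.643278649712215 5.659210109931171
[430, 60, 266] err0.0 maxstep2 [  8. -16. 147. 189.  15. -97.]
[460, 180, 180] err1.4 maxstep10 [  40.    9.  150.  224.   47. -107.]
[490, 300, 90] err0.0 maxstep2 [ 53.  30. 142. 231.  58. -98.]
[495, 375, 60] err0.0 maxstep1 [  59.   35.  134.  238.   57. -100.]
[-2.1 -6.7  3.9] x 2
[-11.4 -23.4  15.1] x 5
[-12.2 -23.4  15.5] x 5
[ -6.8 -24.8   8.1] x 3
```

```bash
python3 -m pendant '{"translation":[[-2.1,-6.7,3.9],[-2.1,-6.7,3.9],[-11.4,-23.4,15.1],[-11.4,-23.4,15.1],[-11.4,-23.4,15.1],[-11.4,-23.4,15.1],[-11.4,-23.4,15.1],[-12.2,-23.4,15.5]],"roll":[0,0,0,0,0,0,0,0],"hand":[255,255,255,255,255,255,255,255]}' 
python3 -m pendant '{"translation":[[-12.2,-23.4,15.5],[-12.2,-23.4,15.5],[-12.2,-23.4,15.5],[-12.2,-23.4,15.5],[-6.8,-24.8,8.1],[-6.8,-24.8,8.1],[-6.8,-24.8,8.1],[0,0,0]],"roll":[0,0,0,0,0,0,0,0],"hand":[255,255,255,255,255,255,255,255]}' 
python3 - <<'E'
from h import *
s=env.state();print(s['qpos'].round(1),s['ee_pos'].round(1),s['ee_rot'].round(2),s['force'])
ims=[]
A=R()
for n in("top","scene"):
    p=env.grab_frame(n);T=np.linalg.inv(np.array(p["pose"]))
    for o in([0,0,0],[-16,0,0],[16,0,0]):
        c=T[:3,:3]@(s['ee_pos']+A@np.array(o))+T[:3,3];u,v=c[0]/c[2]*p["fx"]+p["cx"],c[1]/c[2]*p["fy"]+p["cy"];print(n,o,u,v)
    u0,v0=(100,160) if n=="top" else (130,150)
    ims.append(cv2.resize(p["frame"][v0:v0+110,u0:u0+130,::-1],None,fx=3,fy=3,interpolation=cv2.INTER_CUBIC));print(u0,v0)
cv2.imwrite("pics/tip2.png",np.hstack(ims))
E
```

```text
time_s: 20.58
ee_pos: [464.5, 195.6, 178.7]
ee_rot: [-178.9, -63.9, 5.6]
force: [0.6, -0.3, -0.1]
gripper_width: 0.2
gripper_force: 0.0
time_s: 21.25
ee_pos: [492.2, 372.7, 77.7]
ee_rot: [-178.5, -63.8, 5.4]
force: [0.7, 0.0, 1.5]
gripper_width: 0.3
gripper_force: 0.0
[  58.3   32.7  134.5  237.3   56.3 -101.2] [492.2 372.7  77.7] [-178.46  -63.75    5.36] [0.66395264 0.00848233 1.50283616]
top [0, 0, 0] 177.69624782571856 240.7161645429623
top [-16, 0, 0] 178.9468081774614 244.9284010341359
top [16, 0, 0] 176.40635748941264 236.37145368064537
100 160
scene [0, 0, 0] 190.25778826858203 182.92842137690027
scene [-16, 0, 0] 187.46093141321865 189.9944761111199
scene [16, 0, 0] 193.08800822028405 175.77807721457515
130 150
```

View pics/tip2.png

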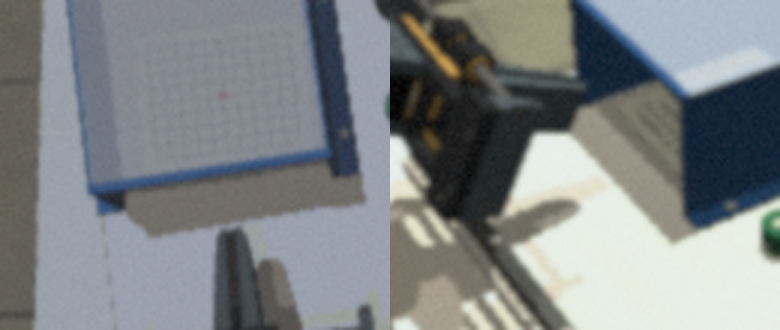

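```bash
cat >> h.py <<'E'
OB=np.array([544.0,300.5]);Y=np.radians(7.55);RB=np.array([[np.cos(Y),-np.sin(Y)],[np.sin(Y),np.cos(Y)]])
def w2b(p): return ((np.atleast_2d(p)[:,:2]-OB)@RB)
def b2w(x,y): return OB+RB@np.array([x,y])
E
python3 - <<'E'
from h import *
p=env.grab_frame("top");cor=1.0
f=p["frame"].astype(int);v,u=np.mgrid[:384,:512]
m=(f[...,0]-f[...,1]>12)&(f[...,0]-f[...,2]>8)&(abs(u-174)<8)&(abs(v-192)<8)
print("red px",m.sum(),u[m].mean() if m.any() else 0,v[m].mean() if m.any() else 0)
c=ray(p,174-.9,192-.9,15);print("plate c",w2b(c))
W=ray(p,u.ravel()-.9,v.ravel()-.9,22).reshape(384,512,3)
B=w2b(W.reshape(-1,3)).reshape(384,512,2)
d=(f.max(2)<110)&(B[...,0]>-105)&(B[...,0]<20)&(B[...,1]<-120)&(B[...,1]>-190)
for x in range(-95,0,15):
    s=d&(abs(B[...,0]-x)<7);print("stop",x,B[s][:,1].min().round(1),B[s][:,1].max().round(1),s.sum())
for l,z in(("mount_red",23),("mount_green",28),("loupe_1",48)):
    r=[q for q in env.regions_of(p,l+"_centre") if q["rect"][2]<60][0];W=ray(p,r["rect"][0]-.9,r["rect"][1]-.9,z);print(l,w2b(W))
s=env.state();A=R();print("tcp",w2b(s["ee_pos"]),"lowcorner",w2b(s["ee_pos"]+A@[-16,0,0]),(s["ee_pos"]+A@[-16,0,0])[2],A[:,1])
E
```

```text
red px 0 0 0
plate c [[69.7627333  81.08276507]]
stop -95 -174.6 -147.3 64
stop -80 -165.0 -147.6 59
stop -65 -165.0 -147.4 57
stop -50 -164.8 -147.2 56
stop -35 -166.9 -147.2 61
stop -20 -166.0 -147.3 50Traceback (most recent call last):
  File "<stdin>", line 11, in <module>
    return umr_minimum(a, axis, None, out, keepdims, initial, where)
ValueError: zero-size array to reduction operation minimum which has no identity
```

```bash
python3 - <<'E'
from h import *
s=env.state();A=R();P=s["ee_pos"];lc=P+A@[-16,0,0]
print("tcp",w2b(P),"low",w2b(lc),lc[2],A[:,1].round(3))
print("down",A.T@[0,0,30-lc[2]])
t=np.r_[b2w(36,81),22];print("fwd",A.T@(t-np.r_[lc[:2],30]))
print("1 down",A.T@[0,0,-1.],"1 bed -x",A.T@np.r_[-RB[:,0],0],"1 bed -y",A.T@np.r_[-RB[:,1],0])
E
```

```text
tcp [[-43.94935828  71.64996119]] low [[-51.05368717  71.88654403]] 63.022374929263705 [ 0.112 -0.994 -0.007]
down [-29.58456689   0.22419925  14.66902801]
fwd [ 31.35171443 -10.76302914  81.40409533]
1 down [-0.89589459  0.00678931  0.44421481] 1 bed -x [-0.44402056  0.01959535 -0.8958023 ] 1 bed -y [0.01478643 0.99978494 0.01454077]
```

```bash
python3 -m pendant '{"translation":[[-14.8,0,7.3],[-14.8,0,7.3],[6.3,-2.2,16.3],[6.3,-2.2,16.3],[6.3,-2.2,16.3],[6.3,-2.2,16.3],[6.3,-2.2,16.3],[0,0,0]],"roll":[0,0,0,0,0,0,0,0],"hand":[255,255,255,255,255,255,255,255]}' 
python3 - <<'E'
from h import *
s=env.state();A=R();P=s["ee_pos"];lc=P+A@[-16,0,0]
print("tcp",w2b(P),"low",w2b(lc),lc[2],s['ee_rot'],s['force'],s['qpos'].round(1))
p=env.grab_frame("scene");cv2.imwrite("pics/s3.png",cv2.resize(p["frame"][120:260,110:310,::-1],None,fx=3.5,fy=3.5,interpolation=cv2.INTER_CUBIC))
E
```

```text
time_s: 22.07
ee_pos: [578.8, 385.1, 36.6]
ee_rot: [-179.2, -63.7, 5.5]
force: [0.1, -0.3, 0.2]
gripper_width: 0.8
gripper_force: 0.0
tcp [[45.59485202 79.31826441]] low [[38.52018356 79.56779927]] 22.208328196343608 [-179.20378631  -63.74022217    5.52992377] [ 0.0781195  -0.25796595  0.23008469] [  50.    39.6  127.   229.5   54.5 -100.9]
```

View pics/s3.png

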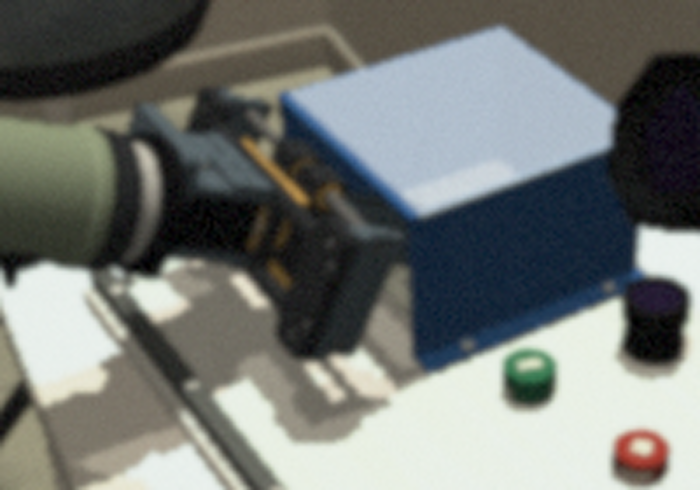

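The finger is inside the hood, clear of the lip and 7 mm above the plate. Next I'll feel down for contact.

```bash
python3 -m pendant '{"translation":[[-0.9,0,0.45],[-0.9,0,0.45],[-0.9,0,0.45],[-0.9,0,0.45],[-0.45,0,0.22],[-0.45,0,0.22],[-0.45,0,0.22],[0,0,0]],"roll":[0,0,0,0,0,0,0,0],"hand":[255,255,255,255,255,255,255,255]}' 
python3 -m pendant '{"translation":[[-0.27,0,0.13],[-0.27,0,0.13],[-0.27,0,0.13],[0,0,0],[0,0,0],[0,0,0],[0,0,0],[0,0,0]],"roll":[0,0,0,0,0,0,0,0],"hand":[255,255,255,255,255,255,255,255]}'
```

```text
time_s: 22.78
ee_pos: [575.5, 385.4, 29.9]
ee_rot: [-179.8, -63.7, 6.2]
force: [-3.8, -1.4, 6.7]
gripper_width: 0.2
gripper_force: 4.0
time_s: 23.45
ee_pos: [575.8, 385.5, 29.8]
ee_rot: [-179.7, -63.8, 6.2]
force: [-4.4, -1.8, 10.2]
gripper_width: 0.6
gripper_force: 5.0
```

```bash
python3 -m pendant '{"translation":[[-0.5,0,0.25],[-1.1,0,-2.2],[-2.2,0.1,-4.5],[-2.2,0.1,-4.5],[-2.2,0.1,-4.5],[-2.2,0.1,-4.5],[-2.2,0.1,-4.5],[0,0,0]],"roll":[0,0,0,0,0,0,0,0],"hand":[255,255,255,255,255,255,255,255]}' 
python3 - <<'E'
from h import *
s=env.state();A=R();P=s["ee_pos"];lc=P+A@[-16,0,0]
print("low",w2b(lc),lc[2],s['force'],RB.T@s['force'][:2])
p=env.grab_frame("top");cv2.imwrite("pics/t4.png",cv2.resize(p["frame"][150:270,100:330,::-1],None,fx=3.4,fy=3.4,interpolation=cv2.INTER_CUBIC))
print("1 down",A.T@[0,0,-1.],"1 bed -x",A.T@np.r_[-RB[:,0],0],"1 bed -y",A.T@np.r_[-RB[:,1],0])
E
```

```text
time_s: 24.12
ee_pos: [549.1, 383.1, 30.0]
ee_rot: [-179.6, -63.9, 6.1]
force: [-0.7, -0.1, 7.9]
gripper_width: 0.5
gripper_force: 4.0
low [[ 8.89526616 81.420523  ]] 15.587556796750293 [-0.66121961 -0.07196934  7.94665525] [-0.66494337  0.01553312]
1 down [-0.89835728  0.00336529  0.43925262] 1 bed -x [-0.43912528  0.01838524 -0.8982377 ] 1 bed -y [0.0110986  0.99982531 0.01503874]
```

View pics/t4.png

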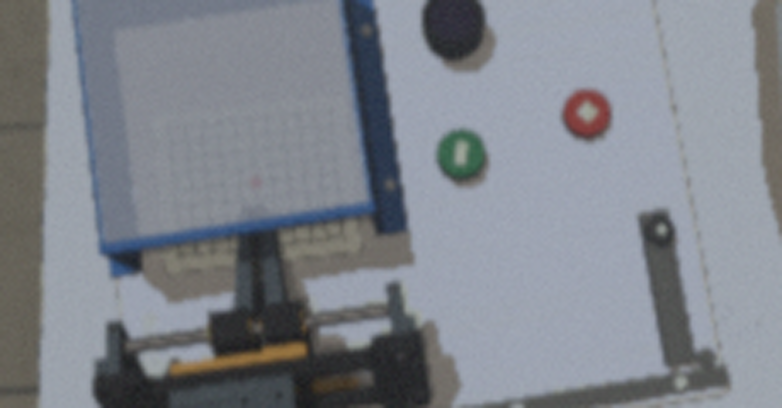

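The plate follows: its front edge now shows past the lip and the dot is at about px (175,204). I'll keep drawing.

```bash
python3 -m pendant '{"translation":[[-0.5,0,0.25],[-2.2,0.1,-4.5],[-3.5,0.1,-7.2],[-3.5,0.1,-7.2],[-3.5,0.1,-7.2],[-3.5,0.1,-7.2],[-3.5,0.1,-7.2],[-2.2,0.1,-4.5]],"roll":[0,0,0,0,0,0,0,0],"hand":[255,255,255,255,255,255,255,255]}' 
python3 - <<'E'
from h import *
s=env.state();A=R();P=s["ee_pos"];lc=P+A@[-16,0,0]
print("low",w2b(lc),lc[2],s['force'],RB.T@s['force'][:2],s['ee_rot'],s['qpos'].round(1))
p=env.grab_frame("top");v,u=np.mgrid[:384,:512]
B=w2b(ray(p,u.ravel()-.9,v.ravel()-.9,15)).reshape(384,512,2)
# rectified bed view, 2px/mm
xs=np.arange(60,-130,-.5);ys=np.arange(170,-190,-.5)
X,Yy=np.meshgrid(xs,ys,indexing='ij');Wp=np.c_[(OB+np.c_[X.ravel(),Yy.ravel()]@RB.T),np.full(X.size,15.)]
T=np.linalg.inv(np.array(p["pose"]));c=Wp@T[:3,:3].T+T[:3,3]
mu=(c[:,0]/c[:,2]*p["fx"]+p["cx"]+.9).reshape(X.shape).astype(np.float32);mv=(c[:,1]/c[:,2]*p["fy"]+p["cy"]+.9).reshape(X.shape).astype(np.float32)
cv2.imwrite("pics/r5.png",cv2.remap(p["frame"][:,:,::-1],mu,mv,cv2.INTER_CUBIC))
E
```

```text
time_s: 24.83
ee_pos: [499.6, 376.9, 30.0]
ee_rot: [-179.5, -64.0, 6.0]
force: [3.5, 0.5, 7.1]
gripper_width: 0.7
gripper_force: 3.4
low [[-40.98098971  81.79107356]] 15.631822384005613 [3.45236961 0.49288556 7.12984061] [3.48720046 0.03500106] [-179.45806867  -63.98220676    5.99070499] [ 58.   39.8 134.4 233.9  60.5 -94.9]
```

View pics/r5.png

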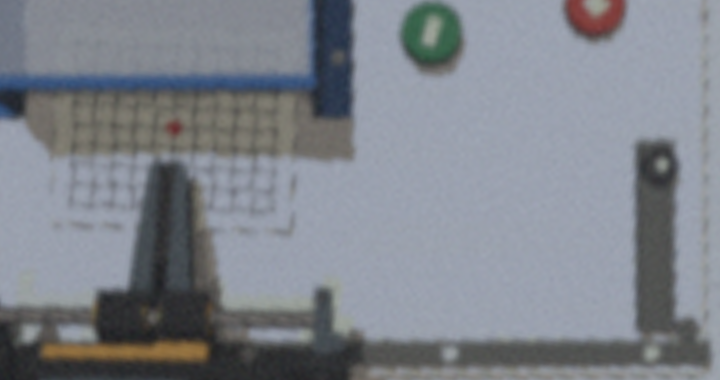

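```bash
python3 -m pendant '{"translation":[[-1.6,0.1,-2.0],[-2.6,0.1,-5.4],[-3.1,0.1,-6.3],[-3.1,0.1,-6.3],[-3.1,0.1,-6.3],[-3.1,0.1,-6.3],[-2.6,0.1,-5.4],[-2.2,0,-4.5]],"roll":[0,0,0,0,0,0,0,0],"hand":[255,255,255,255,255,255,255,255]}' 
python3 -m pendant '{"translation":[[-0.9,0,-1.8],[-0.9,0,-1.8],[-0.9,0,-1.8],[-0.9,0,-1.8],[-0.9,0,-1.8],[-0.7,0,-1.3],[-0.4,0,-0.9],[0,0,0]],"roll":[0,0,0,0,0,0,0,0],"hand":[255,255,255,255,255,255,255,255]}' 
python3 - <<'E'
from h import *
s=env.state();A=R();P=s["ee_pos"];lc=P+A@[-16,0,0]
print("low",w2b(lc),lc[2],s['force'],RB.T@s['force'][:2],s['ee_rot'],s['qpos'].round(1))
print("1 down",A.T@[0,0,-1.],"1 bed -x",A.T@np.r_[-RB[:,0],0],"1 bed -y",A.T@np.r_[-RB[:,1],0])
E
```

```text
time_s: 25.55
ee_pos: [452.6, 371.0, 30.0]
ee_rot: [-179.4, -64.0, 5.9]
force: [4.5, 0.5, 6.7]
gripper_width: 0.6
gripper_force: 3.9
time_s: 26.22
ee_pos: [441.0, 369.8, 30.7]
ee_rot: [-179.3, -64.2, 5.8]
force: [6.3, 0.0, 9.7]
gripper_width: 0.4
gripper_force: 5.7
low [[-99.94421675  82.44765225]] 16.273715474547952 [6.30717353 0.01465759 9.74501691] [ 6.25441986 -0.81417748] [-179.26156847  -64.15367201    5.7600585 ] [ 65.4  39.9 138.9 239.3  63.5 -90.8]
1 down [-0.89996656  0.00561851  0.43592273] 1 bed -x [-0.43574621  0.01963985 -0.89985527] 1 bed -y [0.0136173  0.99979133 0.01522697]
```

```bash
cat >> h.py <<'E'
def rect(name,x0=60,x1=-130,y0=170,y1=-190,k=2):
    p=env.grab_frame("top");xs=np.arange(x0,x1,-1/k);ys=np.arange(y0,y1,-1/k)
    X,Yy=np.meshgrid(xs,ys,indexing='ij');Wp=np.c_[(OB+np.c_[X.ravel(),Yy.ravel()]@RB.T),np.full(X.size,15.)]
    T=np.linalg.inv(np.array(p["pose"]));c=Wp@T[:3,:3].T+T[:3,3]
    mu=(c[:,0]/c[:,2]*p["fx"]+p["cx"]+.9).reshape(X.shape).astype(np.float32);mv=(c[:,1]/c[:,2]*p["fy"]+p["cy"]+.9).reshape(X.shape).astype(np.float32)
    im=cv2.remap(p["frame"][:,:,::-1],mu,mv,cv2.INTER_CUBIC)
    r=im.astype(int);m=(r[...,2]-r[...,1]>35)&(r[...,2]-r[...,0]>20);m[:, int((y0+40)*k):]=False if False else m[:, int((y0+40)*k):]
    cc=cv2.connectedComponentsWithStats(m.astype(np.uint8))
    for i in range(1,cc[0]): 
        if cc[2][i,4]>8: print("red",cc[2][i,4],x0-cc[3][i][1]/k,y0-cc[3][i][0]/k)
    cv2.imwrite(name,im)
E
python3 -c "
from h import *
rect('pics/r6.png',k=2)"
```

```text
red 1156 51.97361591695502 -127.40354671280278
red 144 -60.58333333333333 84.49305555555556
```

View pics/r6.png

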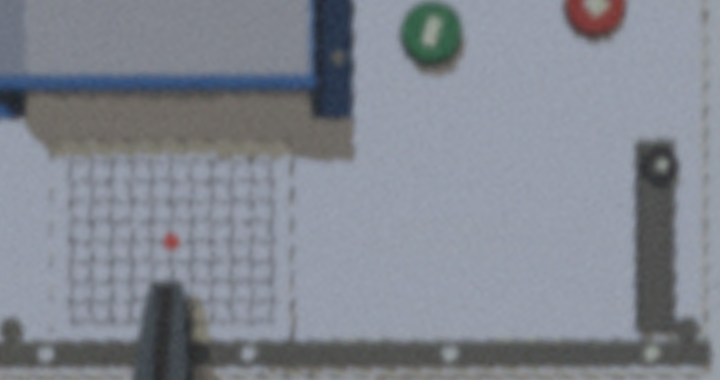

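```bash
python3 - <<'E'
from h import *
import plan
s=env.state();A=R();P=s["ee_pos"]
z=A[:,2];th=np.degrees(np.arccos(-z[2]));psi=np.degrees(np.arctan2(z[1],z[0]));print(th,psi)
for cx in(-62,-50):
  for cy in(-85,-60,-40):
    w=np.r_[b2w(cx,cy),15.6]-A@[-16,0,0]
    for t in(th,60): q,e=plan.ik(w,plan.Rtool(t,psi,False),(45,38,145,225,62,-90));print(cx,cy,round(t),w.round(),q.round(),round(e,1))
lc=P+A@[-16,0,0];t=np.r_[b2w(-61,109),lc[2]]
print("up",A.T@[0,0,12],"move",A.T@(t-lc))
E
```

```text
64.15536310396084 6.584570397162501
-62 -85 64 [501. 209.  30.] [ 40.  41. 150. 212.  71. -85.] 15.6
-62 -85 60 [501. 209.  30.] [ 38.  37. 150. 210.  65. -86.] 5.6
-62 -60 64 [497. 234.  30.] [ 43.  42. 150. 215.  73. -83.] 4.6
-62 -60 60 [497. 234.  30.] [ 42.  38. 149. 213.  65. -86.] 0.0
-62 -40 64 [495. 253.  30.] [ 46.  42. 149. 217.  73. -83.] 0.0
-62 -40 60 [495. 253.  30.] [ 45.  37. 147. 217.  63. -87.] 0.0
-50 -85 64 [513. 210.  30.] [ 38.  41. 150. 210.  73. -84.] 8.1
-50 -85 60 [513. 210.  30.] [ 36.  38. 149. 208.  66. -86.] 0.0
-50 -60 64 [509. 235.  30.] [ 42.  42. 149. 212.  74. -83.] 0.0
-50 -60 60 [509. 235.  30.] [ 40.  37. 147. 212.  64. -87.] 0.0
-50 -40 64 [507. 255.  30.] [ 45.  41. 147. 216.  71. -84.] 0.0
-50 -40 60 [507. 255.  30.] [ 43.  37. 146. 216.  62. -88.] 0.0
up [10.79954491 -0.06706078 -5.23118844] move [ 16.60726337 -27.30345595  34.63493616]
```

```bash
python3 - <<'E'
from h import *
A=R();P=env.state()["ee_pos"];lc=P+A@[-16,0,0];t=np.r_[b2w(-60,122),lc[2]]
print("up",A.T@[0,0,10]/2,"move",A.T@(t-lc)/4)
E
```

```text
up [ 4.49981038 -0.02794199 -2.17966185] move [  4.21670623 -10.08008058   8.83441439]
```

```bash
python3 -m pendant '{"translation":[[4.5,0,-2.2],[4.5,0,-2.2],[4.2,-10.1,8.8],[4.2,-10.1,8.8],[4.2,-10.1,8.8],[4.2,-10.1,8.8],[-3.6,0,1.7],[-2.7,0,1.3]],"roll":[0,0,0,0,0,0,0,0],"hand":[255,255,255,255,255,255,255,255]}' 
python3 -m pendant '{"translation":[[-0.9,0,0.44],[-0.45,0,0.22],[-0.45,0,0.22],[-0.45,0,0.22],[-0.45,0,0.22],[0,0,0],[0,0,0],[0,0,0]],"roll":[0,0,0,0,0,0,0,0],"hand":[255,255,255,255,255,255,255,255]}' 
python3 - <<'E'
from h import *
s=env.state();A=R();P=s["ee_pos"];lc=P+A@[-16,0,0]
print("low",w2b(lc),lc[2],s['force'],RB.T@s['force'][:2],s['ee_rot'],s['qpos'].round(1))
print("1 down",A.T@[0,0,-1.],"1 bed -x",A.T@np.r_[-RB[:,0],0],"1 bed -y",A.T@np.r_[-RB[:,1],0])
E
```

```text
time_s: 26.93
ee_pos: [473.2, 413.4, 29.8]
ee_rot: [-179.6, -63.6, 6.2]
force: [-1.4, 3.1, 10.4]
gripper_width: 0.4
gripper_force: 5.1
time_s: 27.6
ee_pos: [473.4, 413.6, 29.6]
ee_rot: [-179.6, -64.0, 6.2]
force: [-4.8, 1.9, 14.1]
gripper_width: 0.1
gripper_force: 6.9
low [[-62.18790044 121.54930307]] 15.26925433920978 [-4.77476964  1.88600068 14.07205405] [-4.48557099  2.49701353] [-179.58836545  -63.99159483    6.21797519] [ 63.8  40.1 131.6 240.9  59.7 -97.9]
1 down [-0.89872973  0.00315034  0.43849168] 1 bed -x [-0.4383845   0.01679051 -0.89863069] 1 bed -y [0.0101935  0.99985407 0.01370907]
```

```bash
python3 -m pendant '{"translation":[[-1.1,0,-2.7],[0,3,0],[0.1,6,0.1],[0.1,8,0.1],[0.1,8,0.1],[0.1,8,0.1],[0.1,8,0.1],[0,5,0.1]],"roll":[0,0,0,0,0,0,0,0],"hand":[255,255,255,255,255,255,255,255]}' 
python3 - <<'E'
from h import *
s=env.state();A=R();P=s["ee_pos"];lc=P+A@[-16,0,0]
print("low",w2b(lc),lc[2],s['force'],RB.T@s['force'][:2],s['ee_rot'],s['qpos'].round(1))
rect('pics/r7.png')
E
```

```text
time_s: 28.27
ee_pos: [477.1, 369.0, 29.8]
ee_rot: [-179.4, -64.0, 6.1]
force: [2.0, 6.7, 9.6]
gripper_width: 0.7
gripper_force: 4.8
low [[-64.36098204  76.8370498 ]] 15.460038410613583 [1.96456979 6.65791476 9.63810322] [2.82233045 6.34206703] [-179.35424568  -64.02220886    6.13217684] [ 60.2  39.9 137.  234.6  62.2 -92.6]
red 1171 51.973526900085396 -127.45900939368062
red 155 -60.490322580645156 40.61290322580646
```

```bash
python3 -m pendant '{"translation":[[-0.5,3,0.2],[0.1,6,0.1],[0.1,8,0.1],[0.1,8,0.1],[0.1,8,0.1],[0.1,8,0.1],[0.1,8,0.1],[0,5,0.1]],"roll":[0,0,0,0,0,0,0,0],"hand":[255,255,255,255,255,255,255,255]}' 
python3 - <<'E'
from h import *
s=env.state();A=R();P=s["ee_pos"];lc=P+A@[-16,0,0]
print("low",w2b(lc),lc[2],s['force'],RB.T@s['force'][:2],s['ee_rot'],s['qpos'].round(1))
rect('pics/r8.png')
print("1 down",A.T@[0,0,-1.],"1 bed -x",A.T@np.r_[-RB[:,0],0],"1 bed -y",A.T@np.r_[-RB[:,1],0])
E
```

```text
time_s: 28.98
ee_pos: [484.2, 315.7, 29.8]
ee_rot: [-179.3, -64.1, 6.1]
force: [0.4, 6.4, 11.5]
gripper_width: 0.2
gripper_force: 5.6
low [[-64.28481444  23.07542528]] 15.400249934192754 [ 0.36657955  6.42289029 11.46270568] [1.20731368 6.31904216] [-179.27276978  -64.09942465    6.09088442] [ 54.6  40.3 142.9 226.6  66.3 -87. ]
red 1173 51.99573742540495 -127.47911338448421
red 155 -60.45806451612903 -13.309677419354841
1 down [-0.89955339  0.0055441   0.43677564] 1 bed -x [-0.43666919  0.01404794 -0.89951247] 1 bed -y [0.01112278 0.99988595 0.01021593]
```

```bash
python3 -m pendant '{"translation":[[-0.2,5,-0.6],[0.1,8,0.1],[0.1,8,0.1],[0.1,8,0.1],[0.1,8,0.1],[0.1,8,0.1],[0.1,8,0.1],[0,5,0.1]],"roll":[0,0,0,0,0,0,0,0],"hand":[255,255,255,255,255,255,255,255]}' 
python3 - <<'E'
from h import *
s=env.state();A=R();P=s["ee_pos"];lc=P+A@[-16,0,0]
print("low",w2b(lc),lc[2],s['force'],RB.T@s['force'][:2],s['ee_rot'],s['qpos'].round(1))
rect('pics/r9.png')
print("1 down",A.T@[0,0,-1.],"1 bed -x",A.T@np.r_[-RB[:,0],0],"1 bed -y",A.T@np.r_[-RB[:,1],0])
E
```

```text
time_s: 29.7
ee_pos: [491.3, 258.4, 29.9]
ee_rot: [-179.2, -64.1, 6.0]
force: [2.5, 7.5, 9.7]
gripper_width: 0.7
gripper_force: 4.9
low [[-64.7173664  -34.67705713]] 15.461595485973747 [2.49519832 7.50783362 9.69091691] [3.46003073 7.11489759] [-179.19034914  -64.12643859    6.0317881 ] [ 47.   41.8 148.8 217.4  72.4 -82.5]
red 1172 51.979095563139936 -127.47610921501706
red 148 -60.45945945945945 -70.76013513513513
1 down [-0.89975924  0.00616641  0.43634308] 1 bed -x [-0.43623346  0.01378237 -0.89972797] 1 bed -y [0.01156193 0.999886   0.00971082]
```

```bash
python3 -m pendant '{"translation":[[4.5,0,-2.2],[4.5,0,-2.2],[2.1,-4,4.5],[2.1,-4,4.5],[0,0,0],[-3.6,0,1.7],[-2.7,0,1.3],[-0.9,0,0.45]],"roll":[0,0,0,0,0,0,0,0],"hand":[255,255,255,255,255,255,255,255]}' 
python3 - <<'E'
from h import *
s=env.state();A=R();P=s["ee_pos"];lc=P+A@[-16,0,0]
print("low",w2b(lc),lc[2],s['force'],RB.T@s['force'][:2],s['ee_rot'],s['qpos'].round(1))
E
```

```text
time_s: 30.42
ee_pos: [499.2, 264.6, 29.6]
ee_rot: [-179.8, -63.8, 6.3]
force: [-6.4, 0.3, 13.4]
gripper_width: 0.4
gripper_force: 7.0
low [[-56.20464587 -29.51976491]] 15.254482794578873 [-6.38545246  0.26899646 13.39082621] [-6.29475048  1.10565758] [-179.79237604  -63.83013437    6.289754  ] [ 46.9  41.  147.1 218.2  70.1 -84.4]
```

```bash
python3 -m pendant '{"translation":[[-0.7,0,-1.5],[-0.7,1,-1.5],[0,2,0],[0,2,0],[0,2,0],[0,2,0],[0,2,0],[0,2,0]],"roll":[0,0,0,0,0,0,0,0],"hand":[255,255,255,255,255,255,255,255]}' 
python3 - <<'E'
from h import *
s=env.state();A=R();P=s["ee_pos"];lc=P+A@[-16,0,0]
print("low",w2b(lc),lc[2],s['force'],RB.T@s['force'][:2],s['ee_rot'],s['qpos'].round(1))
rect('pics/r10.png')
E
```

```text
time_s: 31.08
ee_pos: [498.4, 254.0, 30.0]
ee_rot: [-179.4, -63.9, 6.1]
force: [1.2, 5.5, 7.0]
gripper_width: 0.5
gripper_force: 3.2
low [[-58.30629957 -39.90059541]] 15.643013333999633 [1.18614372 5.46924697 7.00013039] [1.89447224 5.26598275] [-179.38927267  -63.93441941    6.14641736] [ 45.4  41.4 148.5 216.1  71.8 -83.2]
red 1174 51.98807495741056 -127.41950596252127
red 153 -60.19934640522875 -81.36928104575162
```

```bash
python3 -m pendant '{"translation":[[-0.9,0,0.44],[0,1,0],[0,1,0],[0,1,0],[0,1,0],[0,1,0],[0,1,0],[0,1,0]],"roll":[0,0,0,0,0,0,0,0],"hand":[255,255,255,255,255,255,255,255]}' 
python3 - <<'E'
from h import *
s=env.state();A=R();P=s["ee_pos"];lc=P+A@[-16,0,0]
print("low",w2b(lc),lc[2],s['force'],RB.T@s['force'][:2],s['ee_rot'],s['qpos'].round(1))
rect('pics/r11.png',x0=0,x1=-130,y0=0,y1=-190,k=4)
E
```

```text
time_s: 31.8
ee_pos: [499.4, 247.5, 29.9]
ee_rot: [-179.3, -64.1, 6.1]
force: [-0.4, 5.5, 9.5]
gripper_width: 0.3
gripper_force: 4.8
low [[-58.16245117 -46.5326105 ]] 15.477876963138545 [-0.4063214   5.5475685   9.47588893] [0.32610364 5.5528614 ] [-179.31573103  -64.06538654    6.12427545] [ 44.3  41.8 149.2 214.9  73.  -82.7]
red 649 -60.476502311248076 -88.33127889060093
```

View pics/r11.png

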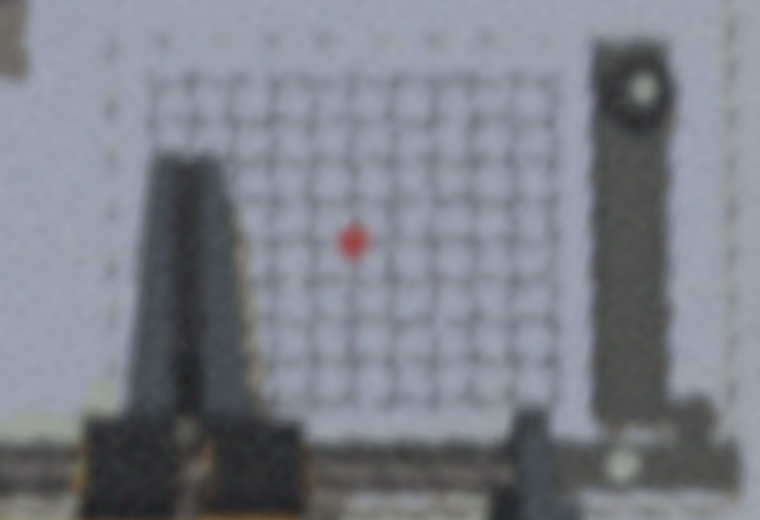

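```bash
python3 -m pendant '{"translation":[[-0.8,0,-0.7],[0,0.7,0],[0,0.7,0],[0,0.7,0],[0,0.7,0],[0,0.7,0],[0,0.7,0],[0,0,0]],"roll":[0,0,0,0,0,0,0,0],"hand":[255,255,255,255,255,255,255,255]}' 
python3 - <<'E'
from h import *
s=env.state();A=R();P=s["ee_pos"];lc=P+A@[-16,0,0]
print("low",w2b(lc),lc[2],s['force'],RB.T@s['force'][:2],s['ee_rot'],s['qpos'].round(1))
rect('pics/r12.png',x0=0,x1=-130,y0=0,y1=-190,k=4)
E
```

```text
time_s: 32.52
ee_pos: [499.5, 245.2, 29.8]
ee_rot: [-179.2, -64.1, 6.2]
force: [-1.5, 8.7, 10.5]
gripper_width: -0.0
gripper_force: 5.1
low [[-58.33026656 -48.77919522]] 15.435411234805333 [-1.50580324  8.66601821 10.49042367] [-0.35410904  8.78873835] [-179.17938049  -64.10733053    6.16700618] [ 43.9  42.  149.5 214.2  73.5 -82.4]
red 632 -60.479034810126585 -88.3176424050633
```

```bash
python3 -m pendant '{"translation":[[-0.44,0,-0.9],[-0.44,0,-0.9],[-0.44,0,-0.9],[-0.44,0,-0.9],[-0.45,0,0.22],[-0.45,0,0.22],[-0.45,0,0.22],[0,0,0]],"roll":[0,0,0,0,0,0,0,0],"hand":[255,255,255,255,255,255,255,255]}' 
python3 - <<'E'
from h import *
s=env.state();A=R();P=s["ee_pos"];lc=P+A@[-16,0,0]
print("low",w2b(lc),lc[2],s['force'],RB.T@s['force'][:2],s['ee_rot'],s['qpos'].round(1))
rect('pics/r13.png',x0=0,x1=-130,y0=0,y1=-190,k=4)
E
```

```text
time_s: 33.23
ee_pos: [498.1, 244.4, 29.7]
ee_rot: [-179.4, -64.2, 5.9]
force: [2.3, 3.6, 13.0]
gripper_width: 0.6
gripper_force: 6.5
low [[-59.80649455 -49.3875761 ]] 15.28169548281393 [ 2.27974621  3.55797686 12.95083991] [2.72746948 3.22759235] [-179.39222485  -64.22658386    5.9443468 ] [ 44.4  42.2 149.5 215.1  73.7 -82.3]
red 647 -60.47874806800618 -88.27627511591963
```

```bash
python3 -m pendant '{"translation":[[-0.6,0,0.05],[-0.6,0,0.05],[-0.6,0,0.05],[-0.6,0,0.05],[0,0,0],[0,0,0],[0,0,0],[0,0,0]],"roll":[0,0,0,0,0,0,0,0],"hand":[255,255,255,255,255,255,255,255]}' 
python3 - <<'E'
from h import *
s=env.state();A=R();P=s["ee_pos"];lc=P+A@[-16,0,0]
print("low",w2b(lc),lc[2],s['force'],RB.T@s['force'][:2],s['ee_rot'],s['qpos'].round(1))
E
```

```text
time_s: 33.95
ee_pos: [498.2, 244.5, 29.4]
ee_rot: [-179.4, -64.5, 5.8]
force: [-0.9, 1.2, 20.0]
gripper_width: 0.3
gripper_force: 9.9
low [[-59.69360556 -49.3270611 ]] 15.009651775922304 [-0.92763768  1.19756133 19.95251653] [-0.76224641  1.30906272] [-179.36602976  -64.4671754     5.84603405] [ 44.5  42.5 149.6 215.2  74.2 -82. ]
```

```bash
python3 -m pendant '{"translation":[[-0.5,0.1,0],[-0.5,0.1,0],[-0.5,0.1,0],[0,0,0],[0,0,0],[0,0,0],[0,0,0],[0,0,0]],"roll":[0,0,0,0,0,0,0,0],"hand":[255,255,255,255,255,255,255,255]}' 
python3 -m pendant '{"translation":[[0,0,0],[0,0,0],[0,0,0],[0,0,0],[0,0,0],[0,0,0],[0,0,0],[0,0,0]],"roll":[0,0,0,0,0,0,0,0],"hand":[255,255,255,255,255,255,255,255]}' 
python3 - <<'E'
from h import *
s=env.state();A=R();print(s['force'],RB.T@s['force'][:2],"up",A.T@[0,0,1.])
rect('pics/r14.png',x0=0,x1=-130,y0=0,y1=-190,k=4)
E
```

```text
time_s: 34.62
ee_pos: [498.2, 244.5, 29.3]
ee_rot: [-179.3, -64.6, 5.8]
force: [-2.6, 1.5, 25.1]
gripper_width: 0.7
gripper_force: 12.1
time_s: 35.28
ee_pos: [498.2, 244.5, 29.3]
ee_rot: [-179.3, -64.6, 5.8]
force: [-2.1, 1.5, 24.2]
gripper_width: 1.1
gripper_force: 12.1
[-2.12349697  1.54030943 24.20947433] [-1.90270416  1.80596495] up [ 0.90341336 -0.00487609 -0.42874296]
red 641 -60.464898595943836 -88.27457098283931
```

```bash
python3 -m pendant '{"translation":[[0.7,0,-0.9],[0.7,0,-0.9],[1.8,0,-1],[2.7,0,-1.3],[6,0,-2.9],[9,0,-4.3],[18,0,-8.6],[18,0,-8.6]],"roll":[0,0,0,0,0,0,0,0],"hand":[255,255,255,255,255,255,255,255]}' 
python3 - <<'E'
from h import *
s=env.state();print(s['force'],s['ee_pos'])
rect('pics/r15.png',x0=0,x1=-130,y0=0,y1=-190,k=4)
E
```

```text
time_s: 36.0
ee_pos: [494.0, 241.9, 84.2]
ee_rot: [179.7, -63.0, 6.6]
force: [0.5, 0.4, -0.4]
gripper_width: 0.7
gripper_force: 0.0
[ 0.52535854  0.35991082 -0.39573183] [493.96865011 241.88663165  84.22227472]
red 654 -60.47553516819572 -88.31804281345566
```

View pics/r15.png

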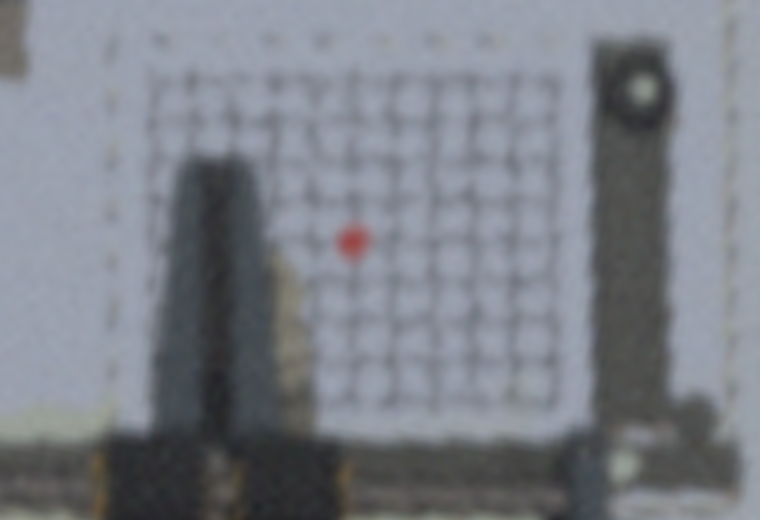

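The plate is square and flush in the corner, with its dot at (353,242) unchanged by the lift, and the fingers are clear of it. I'm handing in.

```bash
python3 -m pendant '{"translation":[[0,0,0],[0,0,0],[0,0,0],[0,0,0],[0,0,0],[0,0,0],[0,0,0],[0,0,0]],"roll":[0,0,0,0,0,0,0,0],"hand":[255,255,255,255,255,255,255,255]}'; python3 -c "
from workcell import env
print(env.job_done())"
```

```text
time_s: 36.72
ee_pos: [495.1, 242.7, 85.2]
ee_rot: [179.9, -63.3, 6.3]
force: [0.5, -0.2, -0.1]
gripper_width: 0.2
gripper_force: 0.0
the job is handed in; nothing more can be done
None
```

The plate was drawn clear of the hood, slid flush and square against the front fence and side stop, bedded down at about 25 N for over half a second, and let go; I handed the job in at about 37 s, but the hand-in returned no verdict.

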